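Stopper the leaning vacuum flask and bolt down its spring bar

ROBOT

A 6-joint arm with a two-finger parallel gripper is mounted at the origin on the work surface. World frame = base frame: x ahead of the robot, y to its left, z up, the work surface at z = 0. Lengths are in mm, angles in degrees, forces in N, time in s.
With the tool pointing down it reaches from about 350 to 850 mm from the base axis. Payload 8.1 kg.
Tool frame: the origin (TCP) lies on the centre line of the jaws, within the pads' length; the fingertips stand r.tip_extent ahead of it and the grasp point (between the pads) lies 8 mm behind it (r.tip_extent is the distance from the TCP to the fingertips, in mm); z points along the fingers, y is the direction in which the jaws open and shut (so a half turn about z gives the same grasp; the last joint's range is limited). The gripper opens to 85 mm and grips with 20 to 120 N. Pads are 22 mm wide; open, the fingers measure 114 mm over their backs; the gripper's body (76 mm by 85 mm) begins 54 mm behind the grasp point. The pads swing forward as they close: fully open they stand 13 mm farther back than shut.
Start: joints at [71.826, 7.471, 85.268, -0, 87.261, -4.893], TCP at [137.815, 583.963, 242.292] pointing down, gripper open.
Joint ranges: [-169.43, 169.43], [-51.17, 129.36], [1.28, 143.12], [-76.62, 256.62], [0, 156.53], [-152.29, 152.29]. Speed limits (degrees/s): [136.94, 136.94, 159.86, 180, 180, 180].

INTERFACE

Orientations are given as [roll, pitch, yaw] about the fixed x, y, z axes, in that order (R = Rz(yaw) Ry(pitch) Rx(roll)).
In Python, from bench import sense, optics, hand_in, spotter, r gives the robot as it stands.
- The arm moves only by the tool apply_moves, never from a script. Its argument "series" is a list of rows, each a list of 3 entries, a list of its own where there are three numbers: the opening, from 0 (shut) to 1 (fully open), then the shift along the world's x, y, z in m, then the turn about the world's z in rad. In form: [[grip, [x, y, z], turn], ...]. A call has 1 to 5 rows; each row is the pose to reach, as a shift and turn from the pose measured when the call began; what a row does not reach only later rows make up. A row lasts 1/8 s, in which the tool goes at most 62.5 mm and 10.7 degrees, less where a joint would pass 70% of its speed; a pose out of reach is approached as far as the arm can. A call with a gripper value outside its range is refused whole. The fingers move at their own pace and stop on an object; "grip_force" is the grip in N (left out, the last holds). Time passes only in rows, so rows that repeat a pose let the fingers close. It gives the time, the measured TCP pose, the force and the opening at its end, in the units of the state.
- sense(): the state, without advancing time (a new reading comes with each control period).
- optics.snapshot(name): name is "scene" or "top" or "wrist"; returns a dict with "color" (480x640x3 uint8, blue, green, red), "intrinsics" (3x3 intrinsics, pixels), "rvec" (rotation vector, rad) and "tvec" (3), from world to camera coordinates, as OpenCV has them. Camera axes: x right, y down, z forward; pixel columns grow to the right and rows downward; lengths in mm; the calibration is good to about 2 mm. A picture is of the moment at which its call begins. There is no depth.
- hand_in(): hands the job in, once; it reports no verdict.
Trained networks look in a picture, given as the dict that the camera call returned (one of the last four; its "shot" number tells which), for a name from the list of things; names that differ only in an ending like _2 or _b are one class to them, and where a whole thing is asked for, a point or a joint stands for the part that bears it (a point fixed in the world has none). Each returns a list of dicts, best first, with "p" (0 to 1); they miss things now and then, are a little off and sometimes report something else, mostly with a low value. They report only what shows in the picture. A call takes as long as a camera call.
- spotter.search_frame(picture, query): "xyz" ([x, y, z] in mm, in the coordinates of the camera as it stood for that picture, good to about 4 mm: the middle of the surface that is visible of it).
- spotter.masks_of(picture, query): "mask" (480x640 bool, what is visible of it).
The state is a dict: "time": time; "joint_pos": joint angles; "qd": joint speeds; "joint_efforts": joint torques, N m; "tool_pos": TCP position; "tcp_rot": TCP orientation; "ft_force": force on the tool from outside, world axes, zero at the start; "wrist_torque": the same for the moment, N m; "finger_gap": finger opening in mm.
Only numpy, scipy, OpenCV 4.12 (cv2) and the standard library are available. Lean on these libraries where they do the work, as an engineer would, in place of code of your own. Each camera call takes 0.05 s, during which the arm holds its last target.

TASK

Put the cork stopper fully home in the neck of the flask that leans in its cradle. Then swing the spring-loaded hold-down bar down over the stopper, hold it down against its spring while you slide its bolt well in under the fixed keeper lip, and let go so that the bolt alone keeps the bar down. Leave the canister and the heater core standing where they are.

Things in the scene. Friction and masses are not known exactly. Their poses are not given: they have to be found in the camera images.
- stopper: Loose cork stopper, 80 mm tall, about 0.08 kg, standing on its narrow end, left or right of the cradle. Origin: centre of the narrow end; z along it towards its grip. Tapered plug 39 growing to 51 mm diameter from z 0 to 30 mm; flange 66 mm diameter, z 30 to 36 mm; cylindrical grip 32 mm diameter, z 36 to 80 mm.
- neck_rim (a point): Centre of the mouth of the silvered flask (neck bore 57 mm, rim 68 mm). The flask is strapped in a fixed cradle, leaning 30 deg, neck up and towards the robot. Axes: z out of the neck; y across the cradle to the bar's hinge; x up the slope, away from the robot. Fully home, the stopper's flange lies on the rim, its origin 30 mm inside (z = -30 mm).
- bar_hinge (a point): Point on the bar's hinge axis, in the bar's middle plane, at the post beside the flask: 85 mm along +y and 60 mm along +z of neck_rim. Same axes as neck_rim; the hinge axis is x. Spring coils surround it. The posts stand parallel to the flask.
- bar (a joint): Angle of the hold-down bar (flat, 20 x 12 mm, 135 mm long), rad. 0: across the stopper, along -y of neck_rim, 4 mm above the seated stopper; grows as it swings up. Starts at the open stop 1.9, leaning outward, clear of the neck; low stop -0.03. A torsion spring drives it open: 0.36 N m at 1.9, 1.2 N m at 0 (8 N at the grip), damping 0.15 N m s. Let go unlatched, it flies open.
- bolt (a joint): Slide of the round bolt (14 mm diameter, round tip) along the bar, away from the hinge, m. 0: drawn back; 0.028: fully shot; starts at 0 to 0.004. 3 N of friction: stays where left. Drawn back, its tip is 172 mm from the hinge axis and swings past the lip 10 mm clear; it goes under the lip after 10 mm of slide. Shot too early, it lands on top of the lip.
- keeper_lip (a point): Lower edge of the fixed keeper lip's end, in the bar's middle plane; same axes as neck_rim. The lip is a plate 26 mm wide, 8 mm thick, on top of the post opposite the hinge; from here it runs along -y, away from the hinge. With the bar at 0 the bolt passes 6 mm below the lip.
- bolt_grip (a point): Middle of the bolt's handle: round dark wooden grip, 24 mm diameter, 60 mm long, fixed to the bolt, standing out towards the robot parallel to the hinge axis (along -x of neck_rim). 150 mm plus the bolt's slide from the hinge axis, 60 mm in front (-x) of the bar's middle plane. Swings the bar and slides the bolt; being round, it can turn between fingers closed across it.
- heater_core: Bystander: loose grey ribbed ceramic cylinder standing upright, 77 mm diameter, 90 mm tall. Origin: centre of its underside.
- canister: Bystander: loose galvanized sample canister with lid, standing, 106 mm diameter, 163 mm tall. Origin: centre of its underside.

How it is judged:
By the outcome, as a careful person would: the job done as asked, in the order asked, and still so for the second after the job is handed in, with the robot touching nothing.
It also fails if it takes over 61 s, if anything falls off the work surface, if the arm or the gripper's body presses on something with over 40 N, if the wrist force passes 120 N, or if a joint passes its speed limit or range.

## Working session

There is one attempt and no reset: what is moved stays moved. The work goes in short steps, Python scripts to look and compute and a tool call to move; the robot and the scene stay as the last step left them, time stands still between calls to the robot, and variables do not carry over. Pictures are saved under pics/ and viewed, and the job is handed in when it is done.

Besides the shell and the picture viewer there is one more tool, called after "Request:" as name(argument=value, ...) on one line, values as JSON. apply_moves: Moves the arm, as the interface text tells. Its arguments: {"type":"object","properties":{"series":{"type":"array"},"grip_force":{"type":"number"}},"required":["series"]}

```bash
ls -la; mkdir -p pics; cat > h.py <<'E'
import numpy as np, cv2
from bench import sense, optics, hand_in, spotter, r
def world(pic,xyz):
    R=cv2.Rodrigues(np.array(pic["rvec"],float))[0]; t=np.array(pic["tvec"],float).ravel()
    return R.T@(np.array(xyz,float)-t)
def proj(pic,P):
    p,_=cv2.projectPoints(np.array(P,float).reshape(-1,1,3),np.array(pic["rvec"],float),np.array(pic["tvec"],float),np.array(pic["intrinsics"],float),None)
    return p.reshape(-1,2)
def ray(pic,uv):
    R=cv2.Rodrigues(np.array(pic["rvec"],float))[0]; t=np.array(pic["tvec"],float).ravel()
    d=np.linalg.solve(np.array(pic["intrinsics"],float),np.array([uv[0],uv[1],1.]))
    d=R.T@d; return -R.T@t, d/np.linalg.norm(d)
def tri(obs):
    A=np.zeros((3,3));b=np.zeros(3)
    for pic,uv in obs:
        c,d=ray(pic,uv);M=np.eye(3)-np.outer(d,d);A+=M;b+=M@c
    X=np.linalg.solve(A,b); return X,[np.linalg.norm((np.eye(3)-np.outer(d,d))@(X-c)) for c,d in [ray(*o) for o in obs]]
E
python3 - <<'E'
from h import *
print(sense(), r.tip_extent, [a for a in dir(r) if a[0]!='_'])
for n in ["scene","top","wrist"]:
    p=optics.snapshot(n); cv2.imwrite(f"pics/{n}0.png",p["color"])
    print(n,world(p,[0,0,0]))
    for q in ["stopper","neck_rim","bar_hinge","bar","bolt","keeper_lip","bolt_grip","heater_core","canister"]:
        print(q,[(round(d["p"],2),world(p,d["xyz"]).round(1).tolist(),proj(p,world(p,d["xyz"])).round().tolist()) for d in spotter.search_frame(p,q)[:2]])
E
```

```text
total 12
drwxr-xr-x  3 agent agent 4096 Dec  7 13:46 .
drwxr-xr-x 23 root  root  4096 Dec  7 13:46 ..
drwxr-xr-x  2 agent agent 4096 Dec  7 13:46 pics
{'time': 0.0, 'joint_pos': array([ 7.18272140e+01,  7.51370652e+00,  8.53315870e+01, -1.38762881e-03,
        8.72603419e+01, -4.89093499e+00]), 'qd': array([ 0.01255878, -0.01588629, -0.03371934,  0.06849818,  0.02307032,
        0.00410179]), 'joint_efforts': array([-6.19781931e-04, -5.69379115e+01, -5.00569510e+01, -1.67152994e-04,
        1.39026638e-02, -2.40812699e-05]), 'tool_pos': array([137.64149849, 583.4464544 , 241.23689826]), 'tcp_rot': array([-1.79894631e+02, -7.62551805e-03,  1.66718210e+02]), 'ft_force': array([-0.45543601,  0.97780662, -0.6407016 ]), 'wrist_torque': array([ 0.00829457, -0.0361321 , -0.00613463]), 'finger_gap': 85.31583358721254} 11.0 ['PlanningError', 'tip_extent']
scene [1022.70697962  662.53523833  788.68711005]
stopper [(0.67, [509.0, 273.7, 36.4], [[407.0, 351.0]]), (0.54, [502.6, 208.0, 329.3], [[403.0, 204.0]])]
neck_rim [(0.87, [652.5, 84.0, 131.0], [[285.0, 289.0]])]
bar_hinge [(0.59, [652.3, 8
[... 646 characters left out ...]
, [650.5, 51.8, 107.9], [[311.0, 187.0]]), (0.18, [529.9, 188.2, 322.2], [[225.0, 236.0]])]
bar_hinge [(0.77, [650.4, 51.3, 109.2], [[311.0, 187.0]])]
bar [(0.93, [534.9, 188.6, 321.4], [[225.0, 233.0]])]
bolt [(0.93, [489.2, 193.1, 331.3], [[220.0, 262.0]])]
keeper_lip [(0.88, [650.1, 53.2, 107.5], [[311.0, 187.0]])]
bolt_grip [(0.78, [493.5, 197.0, 335.5], [[217.0, 259.0]])]
heater_core [(0.82, [462.7, -257.8, 90.4], [[453.0, 278.0]])]
canister [(0.62, [673.3, 378.2, 163.5], [[146.0, 166.0]]), (0.56, [500.3, 246.3, 34.1], [[223.0, 256.0]])]
wrist [ 61.70814041 602.27697599 373.90472826]
stopper []
neck_rim []
bar_hinge []
bar []
bolt []
keeper_lip []
bolt_grip []
heater_core []
canister []
```

View pics/scene0.png

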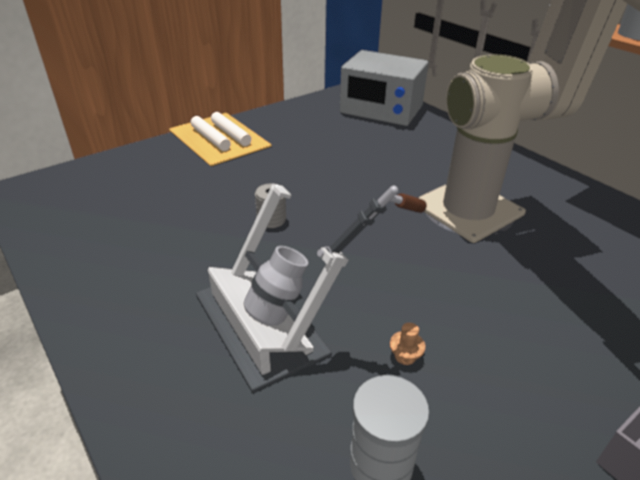

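View pics/top0.png

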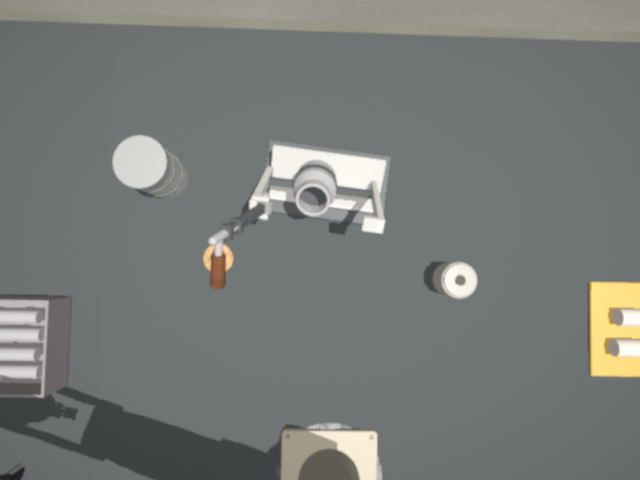

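View pics/wrist0.png

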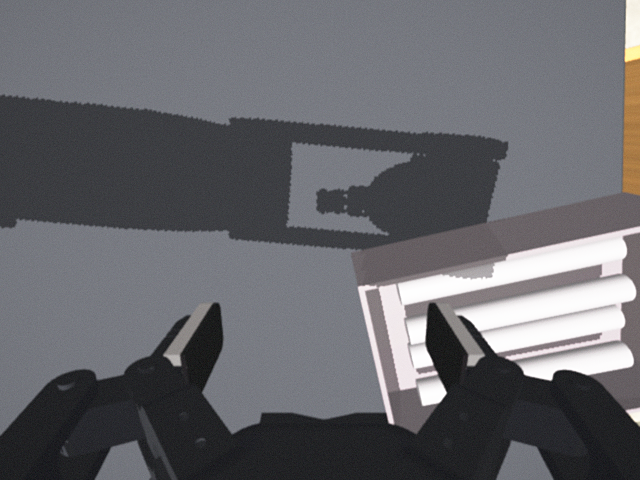

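```bash
python3 - <<'E'
from h import *
a=cv2.imread("pics/scene0.png")[170:390,190:450]; b=cv2.imread("pics/top0.png")[130:300,190:410]
cv2.imwrite("pics/sc_z.png",cv2.resize(a,(780,660)[:2] if 0 else (709,600),interpolation=cv2.INTER_CUBIC))
cv2.imwrite("pics/top_z.png",cv2.resize(b,(770,595),interpolation=cv2.INTER_CUBIC))
E
```

```text
(no output)
```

View pics/sc_z.png

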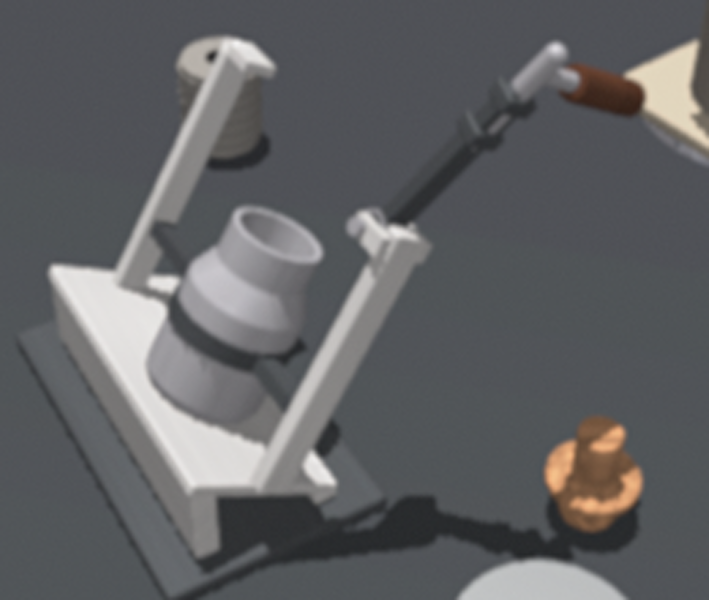

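View pics/top_z.png

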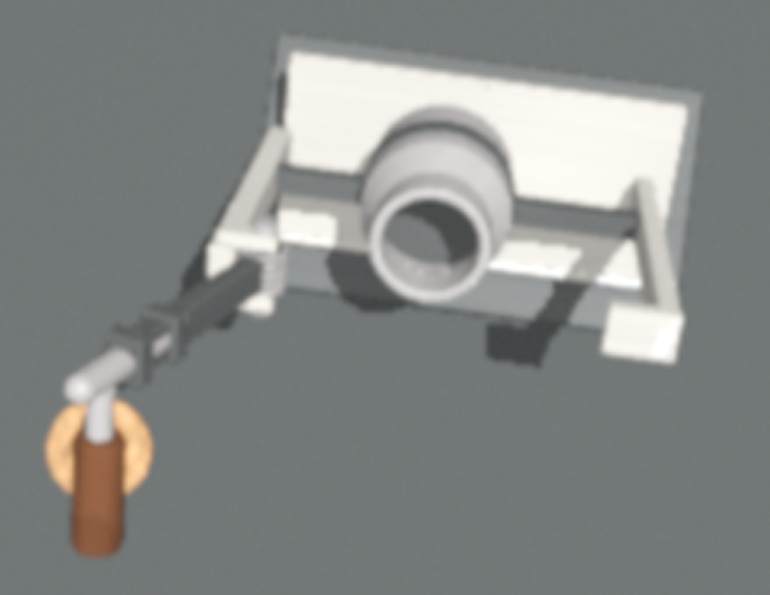

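```bash
cat >> h.py <<'E'
from scipy.optimize import least_squares
def frame(psi):
    # z out of the neck: up and towards robot (-x side), y horizontal
    x=np.array([np.cos(np.pi/6)*np.cos(psi),np.cos(np.pi/6)*np.sin(psi),np.sin(np.pi/6)])
    y=np.array([-np.sin(psi),np.cos(psi),0]); z=np.cross(x,y)
    return np.stack([x,y,z],1)
def barpts(a,s):
    d=np.array([0,-np.cos(a),np.sin(a)]); H=np.array([0,85,60.])
    return dict(rim=np.zeros(3),grip=H+(150+s)*d+np.array([-60,0,0]),tip=H+(172+s)*d,gfar=H+(150+s)*d+np.array([-90,0,0]),hinge=H)
E
python3 - <<'E'
from h import *
S=optics.snapshot("scene");T=optics.snapshot("top")
obs=dict(rim=[(S,(292.0,256.5)),(T,(312.6,199.4))],tip=[(S,(396.1,187.2)),(T,(210.9,240.9))],grip=[(S,(411.1,202.3)),(T,(218,270.6))],
 gfar=[(S,(423.6,206)),(T,(217.5,286.5))],flange=[(S,(407.8,346.7)),(T,(218.6,258.6))])
for k,o in obs.items(): print(k,*tri(o))
def res(p):
    R=frame(p[3]);pt=barpts(p[4],2);e=[]
    for k,o in obs.items():
        if k=='flange':continue
        X=p[:3]+R@pt[k]
        for pic,uv in o: e+=list(proj(pic,X)[0]-uv)
    return e
f=least_squares(res,[640,60,180,0,1.9]);print(f.x,np.round(f.fun,1))
p=f.x;R=frame(p[3]);print(R)
for a in (1.9,1.2,.6,0): print(a,{k:(p[:3]+R@v).round(1).tolist() for k,v in barpts(a,2).items()})
print("lip",p[:3]+R@[0,-97,73])
X=p[:3];print(proj(S,p[:3]+R@[0,-97,73]),proj(T,p[:3]+R@[0,-97,73]),proj(S,p[:3]+R@[0,85,60]),proj(T,p[:3]+R@[0,85,60]))
E
```

```text
rim [614.16404025  49.2948885  167.3302344 ] [np.float64(1.2489294370946245), np.float64(1.2489294370946402)]
tip [519.01403854 201.62045682 363.7157119 ] [np.float64(1.7234839254317602), np.float64(1.7234839254318393)]
grip [474.10384355 198.97825194 316.12145525] [np.float64(0.9421379331773191), np.float64(0.9421379331772249)]
gfar [446.94307358 203.08092538 299.85424483] [np.float64(1.942705755457743), np.float64(1.9427057554577336)]
flange [493.92364507 259.99721643  23.50538294] [np.float64(1.2953963952483338), np.float64(1.2953963952482999)]
[ 6.13472818e+02  5.00204952e+01  1.68761143e+02 -1.09986164e-01
  1.89366405e+00] [-0.2 -0.6 -0.8  0.7 -0.2 -0.3 -0.9  2.1 -0.8  0.6 -0.6 -0.2 -2.4 -0.1
 -0.4 -0.5]
[[ 0.86079255  0.10976455 -0.49697881]
 [-0.09505889  0.99395762  0.05488227]
 [ 0.5         0.          0.8660254 ]]
1.9 {'rim': [613.5, 50.0, 168.8], 'grip': [475.2, 200.2, 315.3], 'tip': [517.3, 202.7, 363.3], 'gfar': [449.4, 203.1, 300.3], 'hinge': [593.0, 137.8, 220.7]}
1.2 {'rim': [613.5, 50.0, 168.8], 'grip': [464.9, 96.5, 313.4], 'tip': [505.5, 84.0, 361.2], 'gfar': [439.1, 99.4, 298.4], 'hinge': [593.0, 137.8, 220.7]}
0.6 {'rim': [613.5, 50.0, 168.8], 'grip': [484.9, 23.5, 265.0], 'tip': [528.4, 0.5, 305.8], 'gfar': [459.1, 26.4, 250.0], 'hinge': [593.0, 137.8, 220.7]}
0 {'rim': [613.5, 50.0, 168.8], 'grip': [524.7, -7.6, 190.7], 'tip': [573.9, -35.1, 220.7], 'gfar': [498.8, -4.7, 175.7], 'hinge': [593.0, 137.8, 220.7]}
lip [566.54620371 -42.38698758 231.98099727]
[[283.93277595 197.70088199]] [[362.00147736 222.0434277 ]] [[329.84043987 254.7255382 ]] [[264.06521319 205.97966997]]
```

Request:
apply_moves(series=[[1,[0.05,-0.035,0],0.03],[1,[0.1,-0.07,0],0.06],[1,[0.15,-0.1,0],0.09],[1,[0.2,-0.13,0],0.12],[1,[0.25,-0.16,0],0.122]])

```text
time: 2.22
tool_pos: [389.3, 422.8, 242.6]
tcp_rot: [180.0, 0.0, 173.7]
ft_force: [1.2, 1.6, -0.8]
finger_gap: 85.6
```

Request:
apply_moves(series=[[1,[0.05,-0.04,0],0],[1,[0.09,-0.075,-0.02],0],[1,[0.09,-0.075,-0.03],0]])

```text
time: 2.6
tool_pos: [481.7, 344.5, 211.3]
tcp_rot: [-179.9, 0.0, 173.4]
ft_force: [-0.5, 1.1, -0.8]
finger_gap: 85.5
```

```bash
python3 - <<'E'
from h import *
s=sense();print(s["time"],s["tool_pos"],s["tcp_rot"],s["joint_pos"])
for n in ["scene","top","wrist"]:
    p=optics.snapshot(n); cv2.imwrite(f"pics/{n}1.png",p["color"])
    for d in spotter.search_frame(p,"stopper")[:2]: print(n,d["p"],world(p,d["xyz"]))
    for d in spotter.masks_of(p,"stopper")[:1]:
        v,u=np.nonzero(d["mask"]); print(d["p"],u.min(),u.max(),v.min(),v.max(),u.mean(),v.mean())
E
```

```text
2.6 [481.72707825 344.51918017 211.28560367] [-1.79943604e+02  5.94130337e-03  1.73443178e+02] [ 3.06410446e+01  7.21007355e+00  8.87991295e+01 -4.87799716e-02
  8.40201620e+01 -5.27970365e+01]
scene 0.74 [509.46402716 272.269807    36.63026722]
0.85 390 423 323 364 406.81345565749234 344.434250764526
top 0.57 [500.3579372  246.0379462   33.44270752]
0.88 204 233 244 268 218.78369905956112 255.24451410658307
wrist 0.67 [487.07485538 269.77376739  37.21553101]
0.91 195 266 209 278 229.72059925093632 244.1443196004994
```

View pics/wrist1.png

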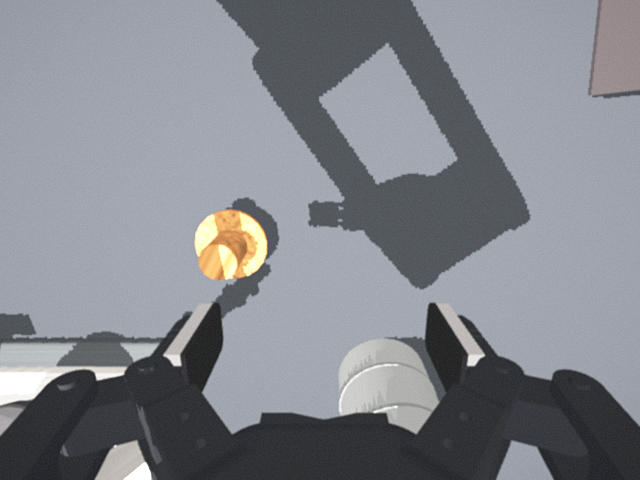

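View pics/scene1.png

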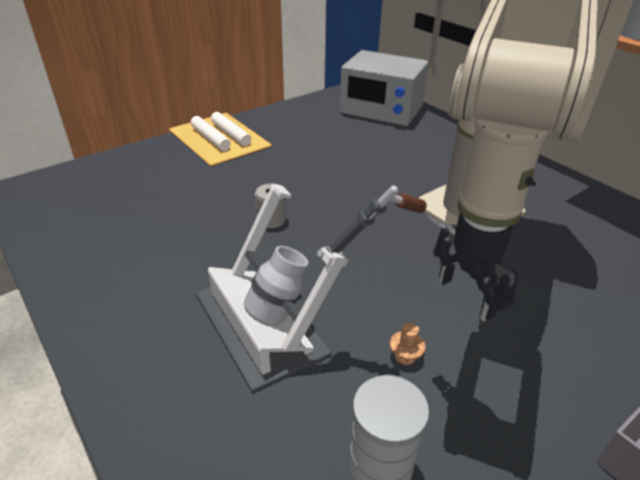

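```bash
python3 - <<'E'
from h import *
S=optics.snapshot("scene");T=optics.snapshot("top");W=optics.snapshot("wrist")
for h in range(0,500,50): print(h, proj(S,[481.7,344.5,211+h])[0].round())
# flange from wrist/top/scene: ray at z=36
print("wrist flange",[ (c+d*(33-c[2])/d[2]).round(1) for c,d in [ray(W,(231,243.5)),ray(T,(218.6,258.6)),ray(S,(407.8,347)),]])
# fit stopper pos by silhouettes using masks
from cv2 import convexHull
masks=[(P,spotter.masks_of(P,"stopper")[0]["mask"]) for P in (S,W)]
th=np.linspace(0,2*np.pi,60)
def sil(P,x,y):
    m=np.zeros((480,640),np.uint8)
    for r1,z1,r2,z2 in [(19.5,0,25.5,30),(33,30,33,36),(16,36,16,80)]:
        pts=np.concatenate([np.c_[x+r*np.cos(th),y+r*np.sin(th),np.full(60,z)] for r,z in ((r1,z1),(r2,z2))])
        cv2.fillConvexPoly(m,cv2.convexHull(proj(P,pts).astype(np.float32)).round().astype(np.int32),1)
    return m>0
def score(x,y,ms): return [ (sil(P,x,y)&m).sum()/(sil(P,x,y)|m).sum() for P,m in ms]
for name,ms in (("S",masks[:1]),("W",masks[1:]),("SW",masks)):
    best=max(((sum(score(x,y,ms)),x,y) for x in range(480,525,2) for y in range(235,285,2)))
    print(name,best,score(*best[1:],masks))
E
```

```text
0 [464. 300.]
50 [470. 277.]
100 [477. 252.]
150 [484. 224.]
200 [492. 195.]
250 [500. 162.]
300 [510. 127.]
350 [520.  88.]
400 [532.  44.]
450 [545.  -5.]
wrist flange [array([495.1, 259.8,  33. ]), array([494.8, 257.1,  33. ]), array([500. , 266.3,  33. ])]
S (np.float64(0.9500907441016334), 500, 263) [np.float64(0.9500907441016334), np.float64(0.795776181145221)]
W (np.float64(0.9505533317635978), 494, 261) [np.float64(0.8623376623376623), np.float64(0.9505533317635978)]
SW (np.float64(1.8502704854843133), 496, 261) [np.float64(0.9052258635961028), np.float64(0.9450446218882105)]
```

Request:
apply_moves(series=[[1,[0.013,-0.0,-0.05],0],[1,[0.013,0,-0.1],0],[1,[0.013,0,-0.13],0],[1,[0.013,-0.02,-0.145],0],[1,[0.013,-0.02,-0.145],0]])

```text
time: 3.92
tool_pos: [491.0, 326.6, 65.9]
tcp_rot: [-179.9, -0.1, 173.7]
ft_force: [-0.3, 0.5, 0.1]
finger_gap: 85.4
```

```bash
python3 - <<'E'
from h import *
s=sense();print(s["time"],s["tool_pos"],s["tcp_rot"],s["joint_pos"],s["joint_efforts"].round(2))
for n in ["scene","top"]:
    p=optics.snapshot(n); cv2.imwrite(f"pics/{n}2.png",p["color"])
E
```

```text
3.925 [490.96140708 326.63318887  65.86180161] [-1.79907789e+02 -1.44136011e-01  1.73695524e+02] [ 2.86503191e+01  1.47129415e+01  9.62416269e+01  7.49072664e-03
  6.92163966e+01 -5.50479890e+01] [ -0.76 -57.71 -44.07  -0.25  -0.26  -0.32]
```

View pics/scene2.png

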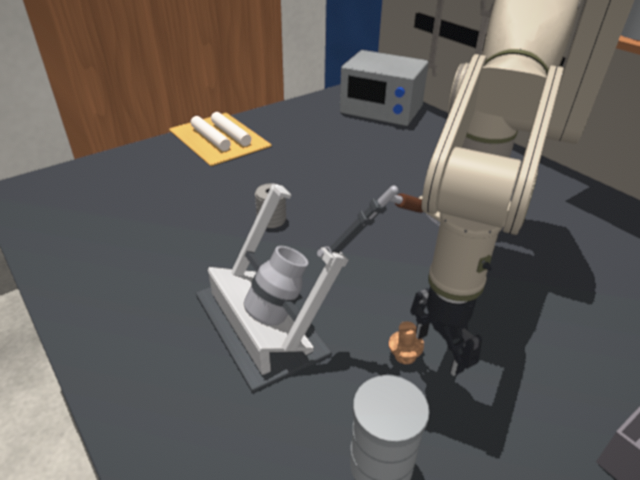

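View pics/top2.png

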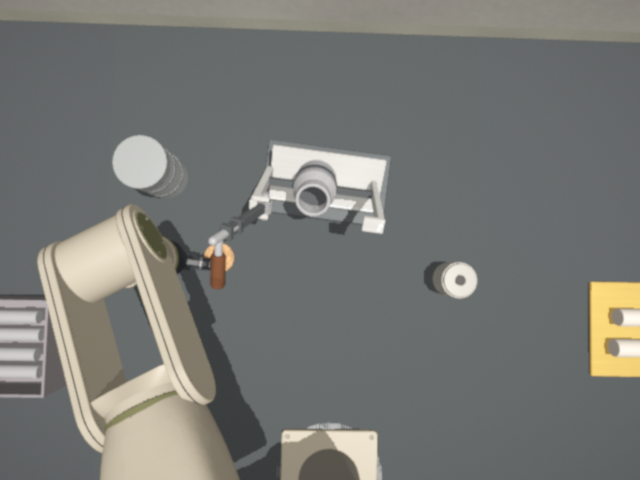

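Request:
apply_moves(series=[[1,[0.0,0,0],-0.185],[1,[0.0,0,0],-0.37],[1,[0.0,0,0],-0.555],[1,[0.004,0,0],-0.74],[1,[0.004,0,0],-0.925]])

```text
time: 4.65
tool_pos: [498.0, 329.9, 70.6]
tcp_rot: [179.7, 0.1, 120.4]
ft_force: [0.5, 0.4, -0.1]
finger_gap: 85.4
```

Request:
apply_moves(series=[[1,[0.0,0,0],-0.185],[1,[0.0,0,0],-0.37],[1,[0.0,0,0],-0.555],[1,[0.0,0,0],-0.64]])

```text
time: 5.15
tool_pos: [499.0, 331.2, 72.6]
tcp_rot: [179.6, -0.0, 83.5]
ft_force: [0.1, -0.3, 0.6]
finger_gap: 85.2
```

```bash
python3 - <<'E'
from h import *
s=sense();print(s["time"],s["tool_pos"],s["tcp_rot"])
W=optics.snapshot("wrist");cv2.imwrite("pics/wrist3.png",W["color"])
m=spotter.masks_of(W,"stopper")[0]["mask"];v,u=np.nonzero(m);print(u.min(),u.max(),v.min(),v.max())
print(proj(W,[[495,260,36],[495,260,80],[495,260,0]]))
E
```

```text
5.15 [499.02746742 331.21844208  72.59918584] [ 1.79575655e+02 -4.82582404e-02  8.34969113e+01]
276 387 330 418
[[331.54998793 394.46223283]
 [334.33973467 462.91597986]
 [329.99350122 356.26975242]]
```

View pics/wrist3.png

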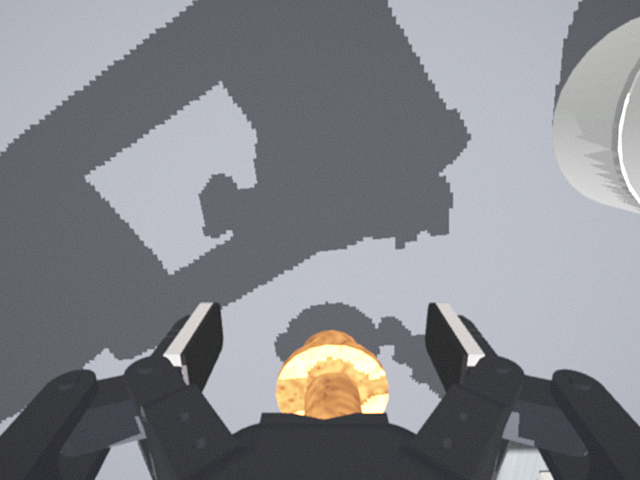

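Request:
apply_moves(series=[[1,[-0.002,-0.012,-0.004],0],[1,[-0.003,-0.024,-0.008],0],[1,[-0.004,-0.036,-0.008],0],[1,[-0.004,-0.048,-0.008],0],[1,[-0.004,-0.05,-0.008],0]])

```text
time: 5.88
tool_pos: [495.1, 280.0, 64.5]
tcp_rot: [179.6, -0.0, 83.6]
ft_force: [0.6, 0.7, 0.6]
finger_gap: 85.5
```

```bash
python3 - <<'E'
from h import *
s=sense();print(s["time"],s["tool_pos"],s["tcp_rot"],s["joint_efforts"].round(2))
for n in ["scene","top"]:
    p=optics.snapshot(n); cv2.imwrite(f"pics/{n}4.png",p["color"])
E
```

```text
5.875 [495.09475307 279.99959466  64.48773489] [ 1.79583655e+02 -3.51834769e-02  8.36242913e+01] [-2.800e-01 -5.513e+01 -4.453e+01 -1.400e-01  1.000e-02 -1.300e-01]
```

View pics/scene4.png

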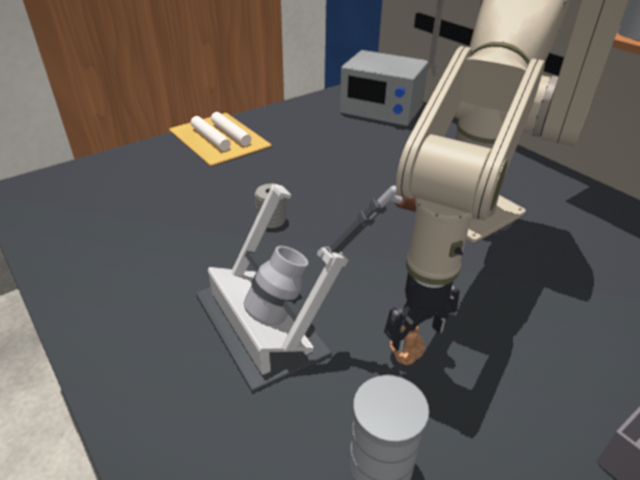

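View pics/top4.png

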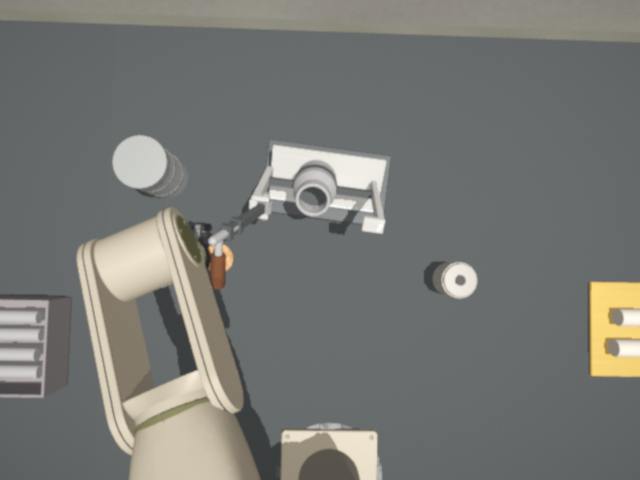

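Request:
apply_moves(series=[[1,[0,-0.005,0],0],[1,[0,-0.01,0],0],[1,[0,-0.014,0],0],[1,[0,-0.018,0],0],[1,[0,-0.02,0],0]])

```text
time: 6.6
tool_pos: [495.2, 260.5, 64.6]
tcp_rot: [179.6, -0.1, 83.6]
ft_force: [0.2, 0.5, -1.4]
finger_gap: 85.5
```

```bash
python3 - <<'E'
from h import *
s=sense();print(s["time"],s["tool_pos"],s["tcp_rot"],s["joint_efforts"].round(2))
for n in ["scene","top","wrist"]:
    p=optics.snapshot(n); cv2.imwrite(f"pics/{n}5.png",p["color"])
E
```

```text
6.6 [495.17032113 260.50724294  64.59001753] [ 1.79570426e+02 -5.40527061e-02  8.36397023e+01] [ 8.000e-02 -5.379e+01 -4.478e+01 -4.000e-02 -4.000e-02  2.000e-02]
```

View pics/top5.png

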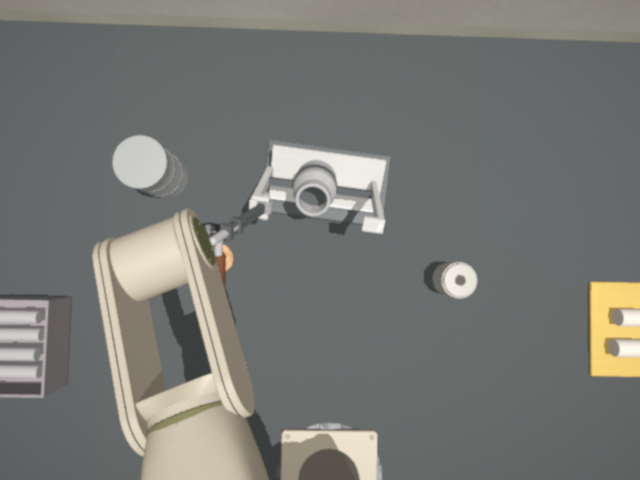

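View pics/scene5.png

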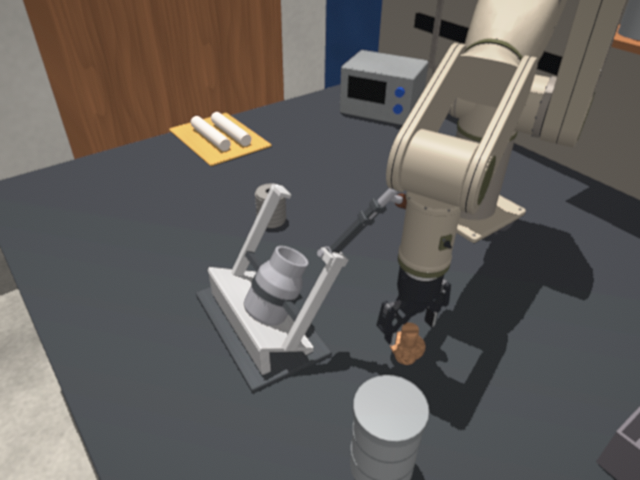

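View pics/wrist5.png

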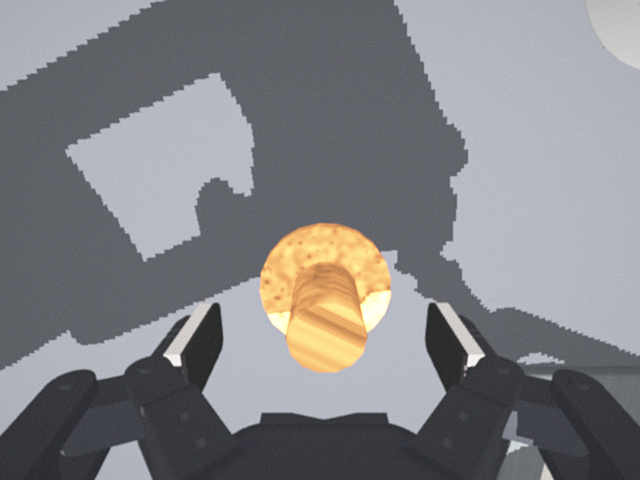

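```bash
python3 - <<'E'
from h import *
s=sense()
W=optics.snapshot("wrist")
t=s["tool_pos"];print(t,proj(W,[t,[t[0],t[1],80],[t[0],t[1],36]]))
# grip-top ellipse centre ~ (326,343) at z=80 ; flange
c,d=ray(W,(326,340));print(c+d*(80-c[2])/d[2]); c,d=ray(W,(325.5,289));print(c+d*(33-c[2])/d[2])
E
```

```text
[495.22718191 260.73389517  64.6397753 ] [[325.73771545 319.48135132]
 [326.2946444  340.38513105]
 [324.94638572 289.77956917]]
[495.13365277 260.91610569  80.        ]
[495.43230474 259.68995519  33.        ]
```

Request:
apply_moves(series=[[0.2,[0,0,0],0],[0.2,[0,0,0],0],[0.2,[0,0,0],0],[0.2,[0,0,0],0],[0.2,[0,0,0],0]], grip_force=40)

```text
time: 7.42
tool_pos: [495.4, 260.9, 64.8]
tcp_rot: [179.5, -0.1, 83.6]
ft_force: [-0.2, 0.4, 1.3]
finger_gap: 30.5
```

Request:
apply_moves(series=[[0.2,[0,0,0.002],0],[0.2,[0,0.02,0.006],0],[0.2,[0,0.05,0.01],0],[0.2,[0,0.08,0.02],0],[0.2,[-0.02,0.1,0.05],0]])

```text
time: 8.05
tool_pos: [474.2, 362.3, 113.5]
tcp_rot: [179.7, 0.0, 83.6]
ft_force: [-0.8, 0.9, -0.8]
finger_gap: 30.7
```

Request:
apply_moves(series=[[0.2,[-0.03,0,0.04],0.185],[0.2,[-0.06,-0.01,0.08],0.37],[0.2,[-0.08,-0.03,0.11],0.555],[0.2,[-0.1,-0.05,0.14],0.74],[0.2,[-0.1,-0.08,0.16],0.925]])

```text
time: 8.68
tool_pos: [373.2, 283.3, 275.7]
tcp_rot: [179.5, 0.0, 137.1]
ft_force: [0.9, -0.4, -1.4]
finger_gap: 30.8
```

Request:
apply_moves(series=[[0.2,[0,-0.04,0.01],0.185],[0.2,[0,-0.08,0.02],0.37],[0.2,[0,-0.12,0.025],0.555],[0.2,[0,-0.16,0.03],0.645],[0.2,[0,-0.2,0.03],0.645]])

```text
time: 9.3
tool_pos: [373.4, 82.9, 306.8]
tcp_rot: [179.5, 0.1, 174.2]
ft_force: [1.2, 0.4, -1.0]
finger_gap: 30.6
```

Request:
apply_moves(series=[[0.2,[0.04,-0.015,0.0],0],[0.2,[0.09,-0.03,0.0],0],[0.2,[0.13,-0.033,0],0],[0.2,[0.147,-0.033,0],0],[0.2,[0.147,-0.033,0],0]])

```text
time: 9.93
tool_pos: [521.1, 50.6, 306.4]
tcp_rot: [179.5, 0.1, 174.2]
ft_force: [-1.3, 0.7, -0.6]
finger_gap: 31.2
```

```bash
python3 - <<'E'
from h import *
s=sense();print(s["time"],s["tool_pos"],s["tcp_rot"],s["joint_pos"])
for n in ["scene","top","wrist"]:
    p=optics.snapshot(n); cv2.imwrite(f"pics/{n}6.png",p["color"])
    if n=="wrist":
        th=np.linspace(0,2*np.pi,25);R=frame(-.11)
        P=np.array([613.5,50,168.8])+(R@np.c_[34*np.cos(th),34*np.sin(th),0*th].T).T
        im=p["color"].copy();cv2.polylines(im,[proj(p,P).astype(np.int32)],True,(0,0,255),1)
        cv2.imwrite("pics/wrist6b.png",im)
E
```

```text
9.925 [521.06001535  50.56672363 306.41018242] [1.79508097e+02 6.08312178e-02 1.74239057e+02] [ -0.39844901  -5.62971677  91.87443685   0.48504787  93.64861194
 -84.60644968]
```

View pics/wrist6b.png

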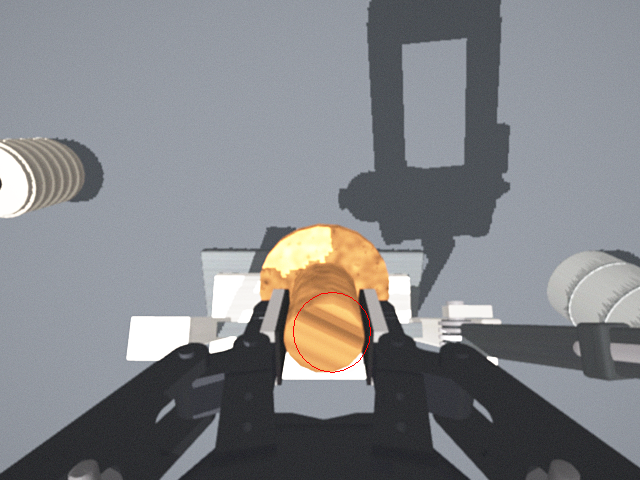

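View pics/scene6.png

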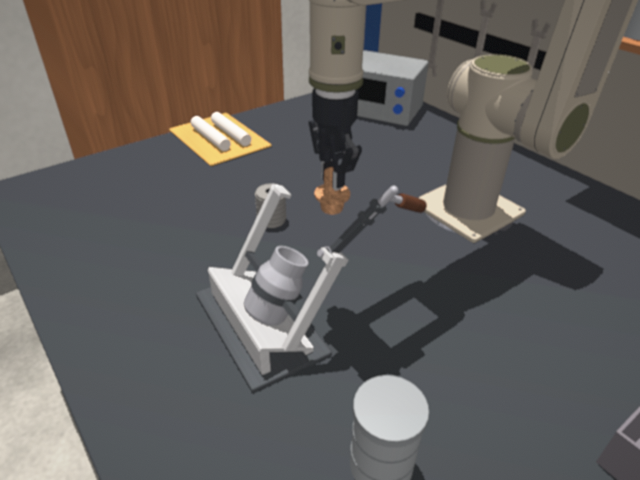

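Request:
apply_moves(series=[[0.2,[0.04,0,0],0],[0.2,[0.075,0,-0.01],0],[0.2,[0.09,0,-0.03],-0.009],[0.2,[0.09,0,-0.036],-0.009],[0.2,[0.09,0,-0.036],-0.009]])

```text
time: 10.7
tool_pos: [608.9, 50.7, 271.0]
tcp_rot: [179.5, 0.1, 173.8]
ft_force: [-0.5, -0.2, -0.9]
finger_gap: 30.8
```

```bash
cat >> h.py <<'E'
def draw(p,rim,psi,stop_o=None,stop_z=None):
    th=np.linspace(0,2*np.pi,41);R=frame(psi);im=p["color"].copy()
    for rr in (34,28.5):
        P=np.array(rim)+(R@np.c_[rr*np.cos(th),rr*np.sin(th),0*th].T).T
        cv2.polylines(im,[proj(p,P).astype(np.int32)],True,(0,0,255),1)
    if stop_o is not None:
        z=np.array(stop_z,float);z/=np.linalg.norm(z);a=np.cross(z,[0,1,0]);a/=np.linalg.norm(a);b=np.cross(z,a)
        for rr,h in ((19.5,0),(33,30),(33,36),(16,36),(16,80)):
            P=np.array(stop_o)+rr*np.cos(th)[:,None]*a+rr*np.sin(th)[:,None]*b+h*z
            cv2.polylines(im,[proj(p,P).astype(np.int32)],True,(0,255,0),1)
    return im
E
python3 - <<'E'
from h import *
s=sense();t=s["tool_pos"];print(s["time"],t,s["tcp_rot"])
for n in ["scene","top"]:
    p=optics.snapshot(n)
    im=draw(p,[613.5,50,168.8],-.11,t-[0,0,64.7],[0,0,1])
    c=im[150:310,220:380] if n=="scene" else im[130:260,230:400]
    cv2.imwrite(f"pics/{n}7.png",cv2.resize(c,None,fx=3.7,fy=3.7))
    if n=="scene": m=spotter.masks_of(p,"stopper")
W=optics.snapshot("wrist");cv2.imwrite("pics/wrist7.png",draw(W,[613.5,50,168.8],-.11))
E
```

```text
10.7 [608.91362297  50.73759726 270.98893595] [1.79516078e+02 6.48895395e-02 1.73773224e+02]
```

View pics/scene7.png

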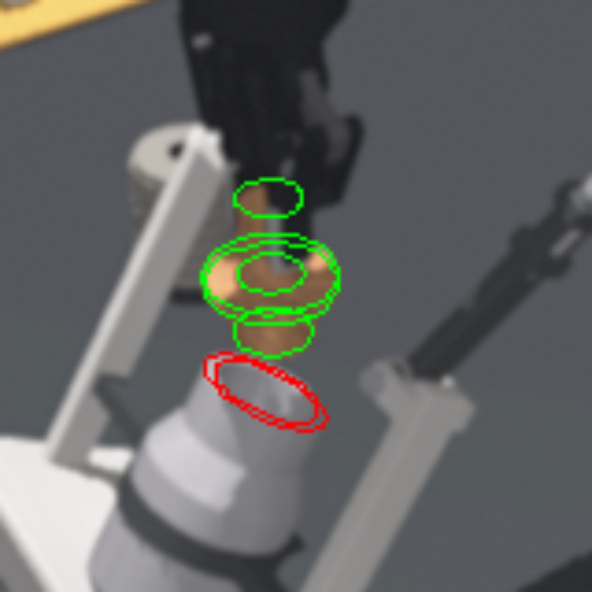

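View pics/wrist7.png

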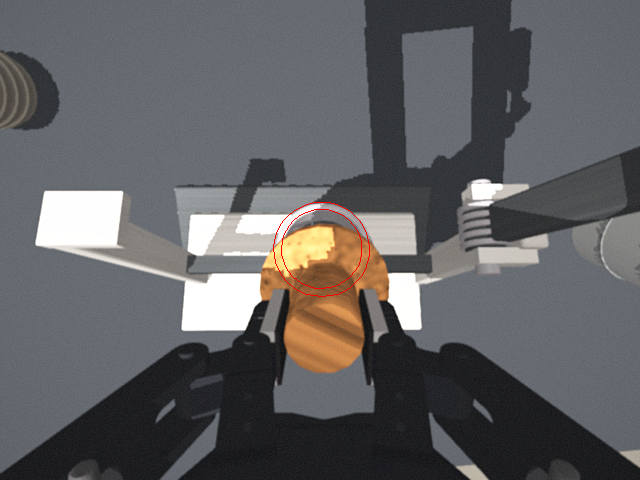

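Request:
apply_moves(series=[[0.2,[0.002,-0.0005,-0.015],0],[0.2,[0.002,-0.0005,-0.03],0],[0.2,[0.002,-0.0005,-0.038],0],[0.2,[0.002,-0.0005,-0.042],0],[0.2,[0.002,-0.0005,-0.044],0]])

```text
time: 11.52
tool_pos: [611.9, 50.1, 228.2]
tcp_rot: [179.5, 0.2, 173.8]
ft_force: [-0.6, 0.2, -1.9]
finger_gap: 30.6
```

Request:
apply_moves(series=[[0.2,[0,0,-0.002],0],[0.2,[0,0,-0.004],0],[0.2,[0,0,-0.005],0]])

```text
time: 11.9
tool_pos: [611.9, 50.1, 223.3]
tcp_rot: [179.5, 0.2, 173.8]
ft_force: [-0.3, 0.8, -1.2]
finger_gap: 30.6
```

```bash
python3 - <<'E'
from h import *
s=sense();t=s["tool_pos"];print(s["time"],t,s["tcp_rot"],s["ft_force"])
for n in ["scene","wrist"]:
    p=optics.snapshot(n)
    im=draw(p,[613.5,50,168.8],-.11,t-[0,0,64.7],[0,0,1]) if n=="scene" else p["color"]
    c=im[150:310,220:380] if n=="scene" else im
    cv2.imwrite(f"pics/{n}8.png",cv2.resize(c,None,fx=3.7,fy=3.7) if n=="scene" else c)
E
```

```text
11.9 [611.90489907  50.07541363 223.27873038] [179.4995915    0.23016264 173.75623044] [-0.25696685  0.8042736  -1.18641755]
```

View pics/scene8.png

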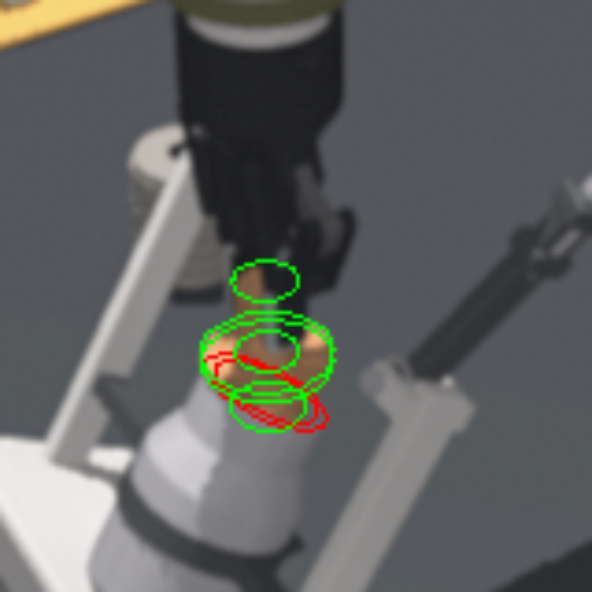

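View pics/wrist8.png

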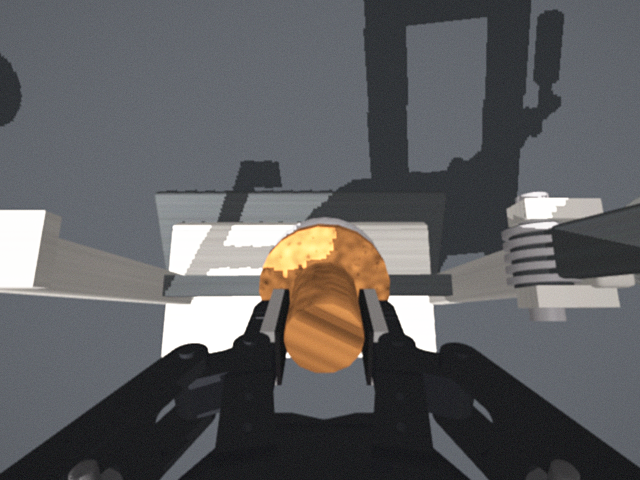

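Request:
apply_moves(series=[[0.2,[0,0,-0.001],0],[0.2,[0,0,-0.002],0],[0.2,[0,0,-0.003],0],[0.2,[0,0,-0.004],0]], grip_force=20)

```text
time: 12.5
tool_pos: [612.2, 50.2, 221.9]
tcp_rot: [179.5, 0.3, 173.8]
ft_force: [-9.8, 0.3, 17.1]
finger_gap: 30.7
```

Request:
apply_moves(series=[[0.2,[-0.003,0,-0.002],0],[0.2,[-0.006,0.0005,-0.005],0],[0.2,[-0.009,0.001,-0.009],0],[0.2,[-0.009,0.001,-0.009],0]])

```text
time: 13.0
tool_pos: [604.2, 51.1, 215.2]
tcp_rot: [179.5, 0.6, 173.8]
ft_force: [-2.5, -1.4, 9.4]
finger_gap: 31.0
```

```bash
cat > look.py <<'E'
import sys
from h import *
tag=sys.argv[1]
s=sense();t=s["tool_pos"];print(s["time"],t,s["tcp_rot"],s["ft_force"],s["finger_gap"])
for n in ["scene","wrist"]:
    p=optics.snapshot(n);im=p["color"]
    cv2.imwrite(f"pics/{n}{tag}.png",cv2.resize(im[150:310,220:380],None,fx=3.7,fy=3.7,interpolation=cv2.INTER_CUBIC) if n=="scene" else im)
E
python3 look.py 9
```

```text
13.0 [604.19962091  51.1389548  215.18679463] [179.47121057   0.55646718 173.76397448] [-2.54628342 -1.41108355  9.40015059] 31.03520646380335
```

View pics/scene9.png

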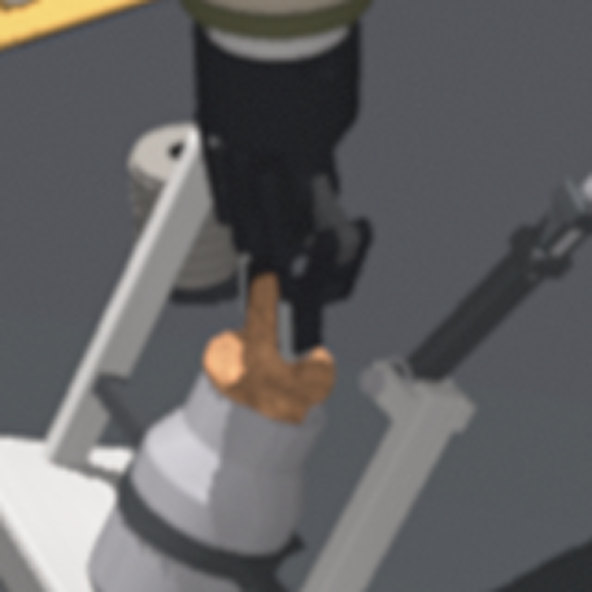

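View pics/wrist9.png

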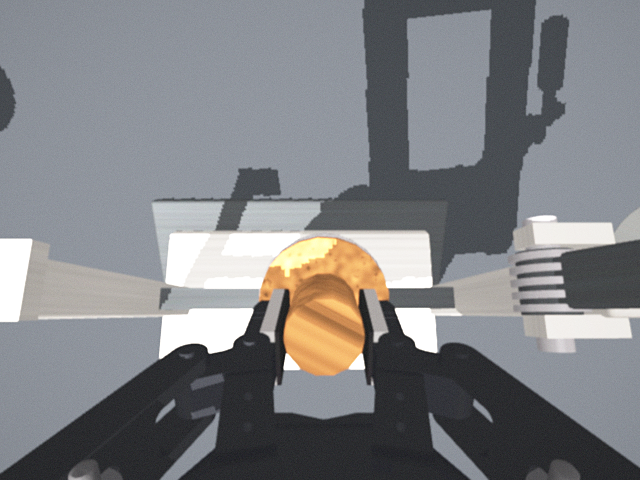

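Request:
apply_moves(series=[[0.2,[-0.002,0.0,-0.004],0],[0.2,[-0.004,0.0005,-0.008],0],[0.2,[-0.006,0.001,-0.012],0],[0.2,[-0.008,0.001,-0.015],0]])

```text
time: 13.6
tool_pos: [597.4, 52.1, 202.4]
tcp_rot: [179.5, 0.8, 173.8]
ft_force: [-2.0, 0.2, 8.0]
finger_gap: 30.8
```

```bash
python3 look.py 10
```

```text
13.6 [597.3674475   52.11841023 202.40753884] [179.45265291   0.77304929 173.76398508] [-1.96485971  0.20374386  8.03868196] 30.83356779785087
```

View pics/scene10.png

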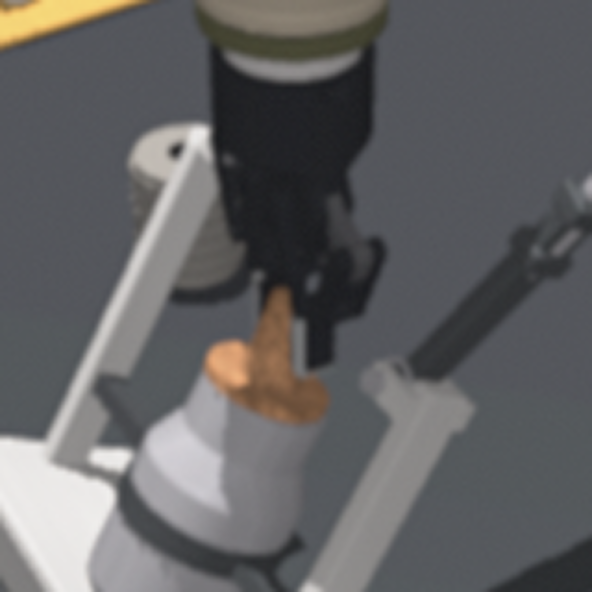

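View pics/wrist10.png

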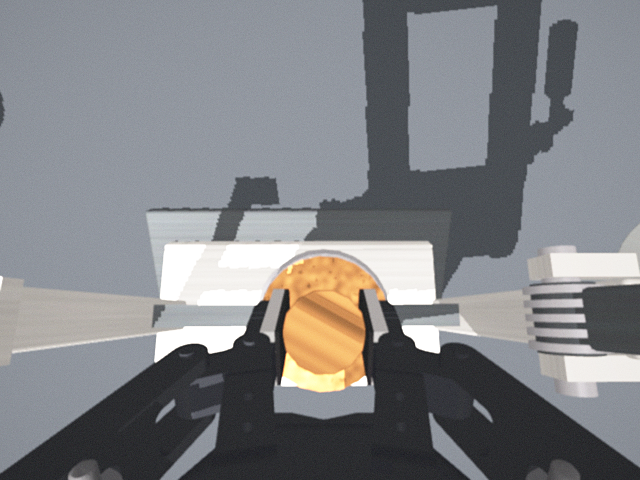

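Request:
apply_moves(series=[[0.2,[-0.001,0.0,-0.003],0],[0.2,[-0.0015,0,-0.006],0],[0.2,[-0.0005,0,-0.008],0],[0.2,[0.0,0,-0.009],0]])

```text
time: 14.2
tool_pos: [596.6, 52.5, 198.1]
tcp_rot: [179.4, 0.8, 173.8]
ft_force: [-27.9, -0.4, 38.6]
finger_gap: 30.8
```

```bash
python3 look.py 11
```

```text
14.2 [596.61277856  52.53018621 198.1423916 ] [179.43714474   0.77249184 173.80333956] [-27.89060617  -0.39699598  38.55273145] 30.848952710172647
```

View pics/scene11.png

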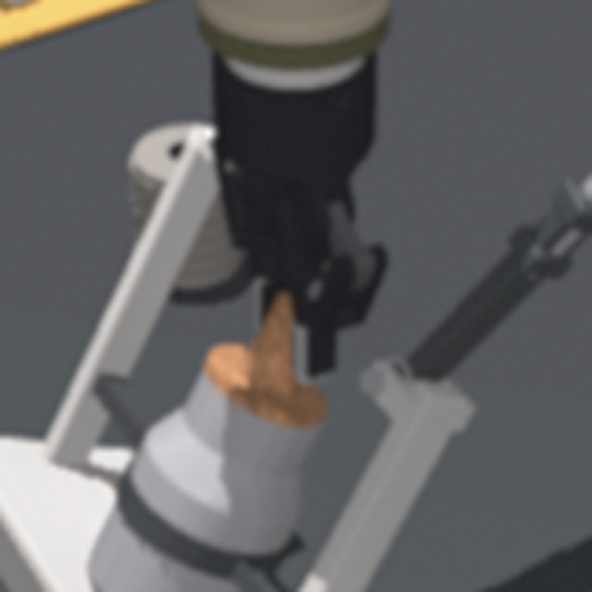

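View pics/wrist11.png

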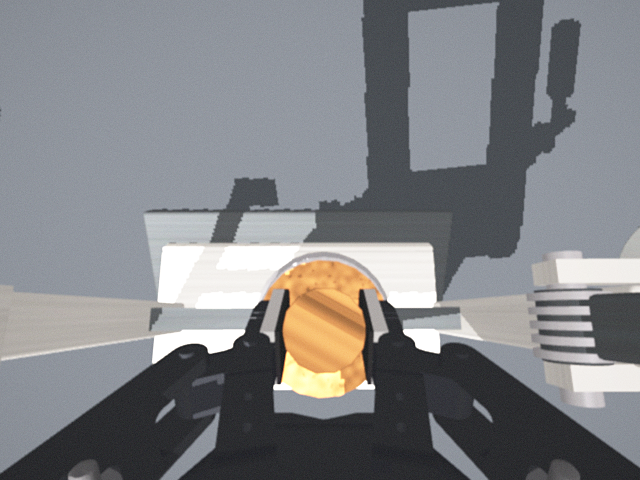

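Request:
apply_moves(series=[[0.3,[0,0,0],0],[0.7,[0,0,0],0],[0.7,[0,0,0],0],[0.7,[-0.002,0,0.01],0],[0.7,[-0.01,0,0.04],0]])

```text
time: 14.92
tool_pos: [585.3, 52.5, 236.5]
tcp_rot: [179.5, 0.5, 173.8]
ft_force: [0.4, -0.9, -0.4]
finger_gap: 60.1
```

```bash
python3 look.py 12; python3 - <<'E'
from h import *
R=frame(-.11);rim=np.array([613.5,50,168.8]);p=optics.snapshot("scene")
im=draw(p,rim,-.11,rim-30*R[:,2],R[:,2]);cv2.imwrite("pics/scene12b.png",cv2.resize(im[150:310,220:380],None,fx=3.7,fy=3.7,interpolation=cv2.INTER_CUBIC))
E
```

```text
14.925 [585.27177026  52.45541264 236.50485421] [179.46843978   0.52079258 173.79814315] [ 0.37323272 -0.88112122 -0.37934646] 60.116219842681396
```

View pics/scene12b.png

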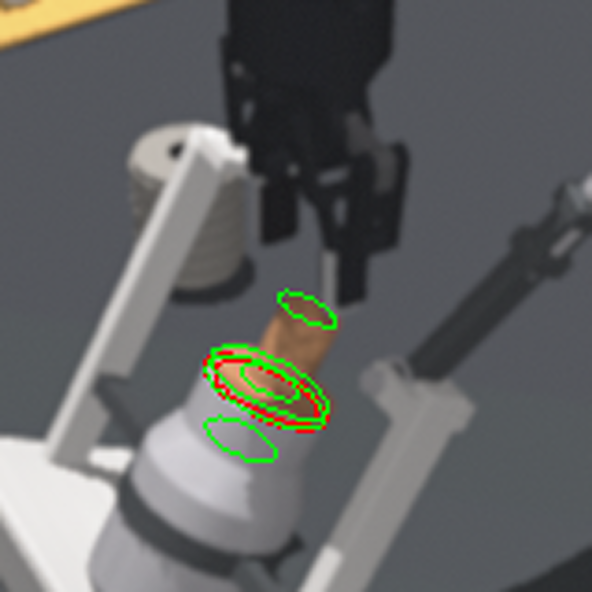

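View pics/wrist12.png

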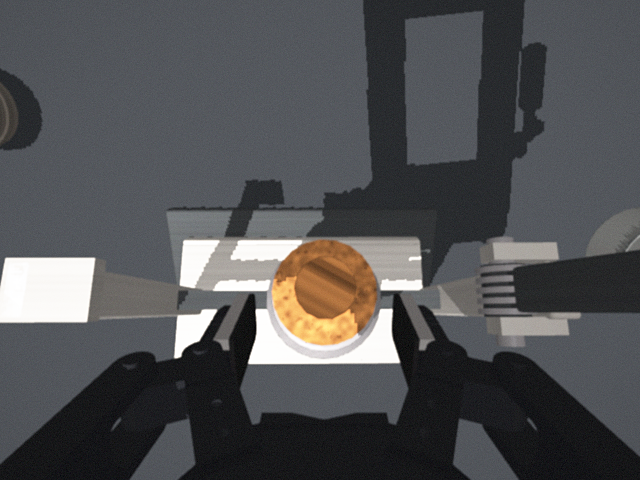

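Request:
apply_moves(series=[[1,[-0.03,0,0.05],0],[1,[-0.06,0,0.1],0],[1,[-0.09,0.01,0.15],0],[1,[-0.115,0.05,0.175],0],[1,[-0.122,0.09,0.175],0]])

```text
time: 15.7
tool_pos: [465.6, 143.3, 419.1]
tcp_rot: [179.3, 1.3, 173.7]
ft_force: [0.8, 0.0, -0.2]
finger_gap: 85.7
```

```bash
python3 - <<'E'
from h import *
s=sense();t=s["tool_pos"];print(s["time"],t,s["tcp_rot"],s["ft_force"],s["finger_gap"])
W=optics.snapshot("wrist");R=frame(-.11);rim=np.array([613.5,50,168.8])
im=W["color"].copy()
H=np.array([0,85,60]);a=1.894;d=np.array([0,-np.cos(a),np.sin(a)])
for u in (0,-30,-60,-72,-90):
    q=proj(W,rim+R@(H+152*d+[u,0,0]))[0];print(u,q);cv2.circle(im,tuple(int(v) for v in q),3,(0,255,0),-1)
cv2.imwrite("pics/wrist13.png",im)
for d in spotter.search_frame(W,"bolt_grip"): print(d["p"],world(W,d["xyz"]))
E
```

```text
15.7 [465.59941446 143.29715917 419.06337956] [179.31492864   1.33497632 173.73525602] [ 0.78919885  0.00330935 -0.21314799] 85.6557532681627
0 [405.95122648 332.02443536]
-30 [403.81567328 287.26996476]
-60 [401.77881098 244.58374433]
-72 [400.99018109 228.05654524]
-90 [399.83395282 203.82564118]
0.81 [480.03053477 196.64918587 331.89596071]
0.56 [579.64723892 116.53792155 232.69753541]
0.19 [593.72897365  57.80452427 182.61108224]
```

View pics/wrist13.png

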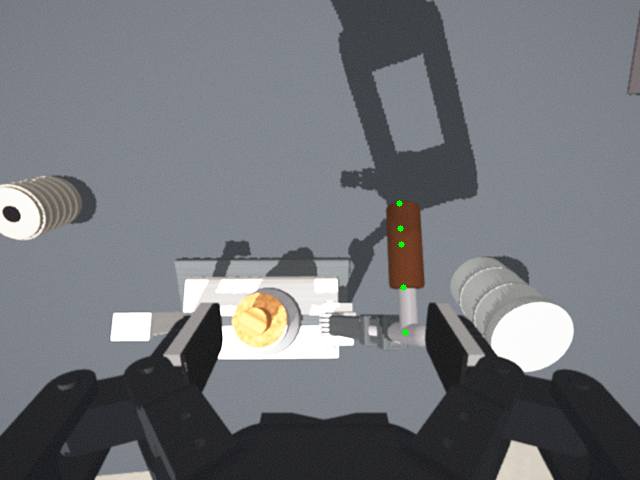

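Request:
apply_moves(series=[[1,[0,0.03,0],0],[1,[-0.001,0.058,-0.005],0],[1,[-0.001,0.059,-0.03],0],[1,[-0.001,0.059,-0.06],0],[1,[-0.001,0.059,-0.07],0]])

```text
time: 16.42
tool_pos: [463.3, 203.7, 343.1]
tcp_rot: [179.4, 0.8, 174.0]
ft_force: [-0.4, -0.9, -0.2]
finger_gap: 85.1
```

```bash
python3 look.py 14
```

```text
16.425 [463.28204673 203.7380485  343.08158797] [179.44638404   0.821297   173.9999527 ] [-0.3649784  -0.90243059 -0.2407892 ] 85.0774588482496
```

View pics/wrist14.png

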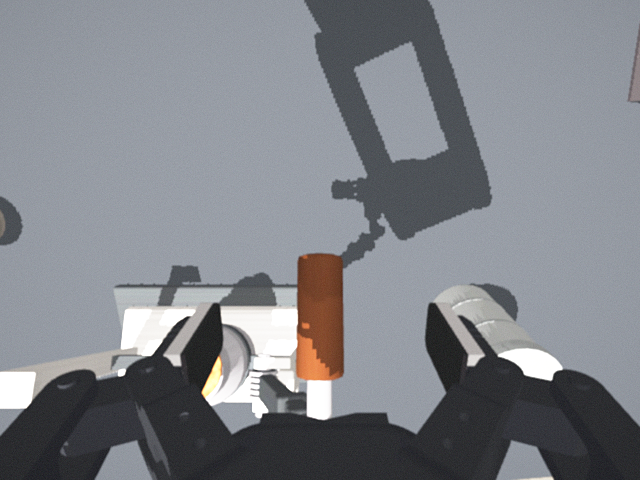

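Request:
apply_moves(series=[[1,[0.001,0,-0.015],0],[1,[0.002,0,-0.028],0],[1,[0.002,0,-0.034],0],[1,[0.002,0,-0.034],0]])

```text
time: 17.02
tool_pos: [465.4, 203.8, 310.0]
tcp_rot: [179.4, 0.9, 174.0]
ft_force: [0.0, -0.0, 1.7]
finger_gap: 85.4
```

```bash
python3 look.py 15
```

```text
17.025 [465.36055321 203.75503509 309.97241848] [179.42617641   0.85186596 173.97974968] [ 0.03152343 -0.04264929  1.68748432] 85.35969269653448
```

View pics/wrist15.png

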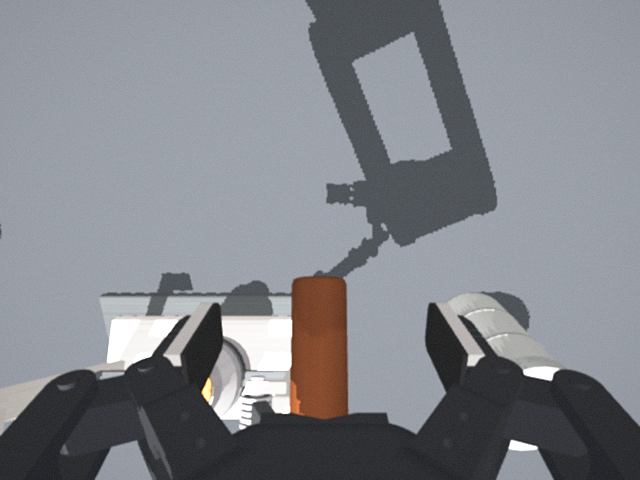

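Request:
apply_moves(series=[[0.15,[0,-0.002,0],0],[0.15,[0,-0.002,0],0],[0.15,[0,-0.002,0],0],[0.15,[0,-0.002,0],0],[0.15,[0,-0.002,0],0]], grip_force=45)

```text
time: 17.75
tool_pos: [465.8, 201.6, 311.2]
tcp_rot: [179.4, 1.0, 174.0]
ft_force: [-0.1, -2.9, 2.3]
finger_gap: 22.6
```

```bash
python3 look.py 16; python3 - <<'E'
from h import *
s=sense();t=s["tool_pos"]
R=frame(-.11);rim=np.array([613.5,50,168.8]);q=R.T@(t-rim);print(q)
# true grasp angle/ radius
print("radius",np.hypot(q[1]-85,q[2]-60),"ang",np.arctan2(q[2]-60,-(q[1]-85)))
r0=np.hypot(q[1]-85,q[2]-60);a0=np.arctan2(q[2]-60,-(q[1]-85))
for a in np.r_[np.arange(a0,0,-.1),0,-.02]:
    X=rim+R@np.array([q[0],85-r0*np.cos(a),60+r0*np.sin(a)])
    print(round(a,2),((X-t)/1000).round(4).tolist())
E
```

```text
17.75 [465.79085806 201.64012162 311.21371174] [179.41391245   0.95297925 173.97404113] [-0.14604371 -2.85204399  2.30997226] 22.557276887686907
[-70.36988654 134.54127006 205.08552639]
radius 153.31062392506416 ang 1.8998452241296935
1.9 [0.0, 0.0, -0.0]
1.8 [-0.0037, -0.0144, 0.0037]
1.7 [-0.0067, -0.0292, 0.006]
1.6 [-0.009, -0.0444, 0.0071]
1.5 [-0.0105, -0.0596, 0.0068]
1.4 [-0.0113, -0.0748, 0.0052]
1.3 [-0.0113, -0.0899, 0.0023]
1.2 [-0.0104, -0.1046, -0.0019]
1.1 [-0.0089, -0.1188, -0.0073]
1.0 [-0.0065, -0.1325, -0.0139]
0.9 [-0.0035, -0.1454, -0.0217]
0.8 [0.0003, -0.1574, -0.0304]
0.7 [0.0047, -0.1684, -0.0401]
0.6 [0.0098, -0.1782, -0.0507]
0.5 [0.0154, -0.1869, -0.062]
0.4 [0.0215, -0.1943, -0.074]
0.3 [0.0281, -0.2003, -0.0864]
0.2 [0.035, -0.2049, -0.0993]
0.1 [0.0423, -0.208, -0.1124]
0.0 [0.0498, -0.2096, -0.1256]
-0.02 [0.0514, -0.2097, -0.1283]
```

View pics/wrist16.png

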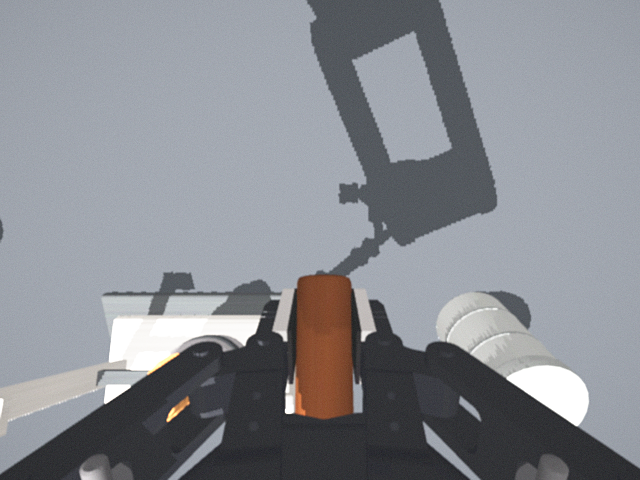

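Request:
apply_moves(series=[[0.15,[-0.0037,-0.0144,0.0037],0],[0.15,[-0.0067,-0.029,0.006],0],[0.15,[-0.009,-0.044,0.007],0],[0.15,[-0.0105,-0.0594,0.0068],0],[0.15,[-0.0113,-0.0745,0.0052],0]])

```text
time: 18.48
tool_pos: [454.3, 128.6, 317.5]
tcp_rot: [179.2, 1.0, 174.1]
ft_force: [-1.1, 8.1, 3.9]
finger_gap: 22.2
```

```bash
cat > arc.py <<'E'
from h import *
s=sense();t=s["tool_pos"];print(s["time"],t,s["tcp_rot"],s["ft_force"],s["finger_gap"])
R=frame(-.11);rim=np.array([613.5,50,168.8]);q=R.T@(t-rim)
r0=np.hypot(q[1]-85,q[2]-60);a0=np.arctan2(q[2]-60,-(q[1]-85));print(q,"r",r0,"a",a0)
for a in np.r_[np.arange(np.floor(a0*10-.3)/10,0.01,-.1),0,-.02]:
    X=rim+R@np.array([-70.4,85-152.5*np.cos(a),60+152.5*np.sin(a)])
    print(round(a,2),((X-t)/1000).round(4).tolist())
E
python3 arc.py
```

```text
18.475 [454.27534554 128.57783872 317.49898683] [179.17684911   1.00843351 174.08844835] [-1.06162407  8.10167058  3.87895763] 22.1524682876979
[-70.1801507   60.62350994 212.22132904] r 154.1607806250377 a 1.4120060581781848
1.3 [0.0006, -0.0166, -0.0047]
1.2 [0.0014, -0.0312, -0.0088]
1.1 [0.003, -0.0454, -0.0142]
1.0 [0.0053, -0.059, -0.0208]
0.9 [0.0084, -0.0718, -0.0285]
0.8 [0.0121, -0.0837, -0.0372]
0.7 [0.0165, -0.0946, -0.0469]
0.6 [0.0215, -0.1045, -0.0574]
0.5 [0.0271, -0.1131, -0.0686]
0.4 [0.0332, -0.1205, -0.0805]
0.3 [0.0397, -0.1264, -0.0929]
0.2 [0.0467, -0.131, -0.1057]
0.1 [0.0539, -0.1341, -0.1188]
0.0 [0.0614, -0.1357, -0.1319]
-0.02 [0.0629, -0.1358, -0.1346]
```

Request:
apply_moves(series=[[0.15,[0.0006,-0.0166,-0.0047],0],[0.15,[0.0014,-0.0312,-0.0088],0],[0.15,[0.003,-0.0454,-0.0142],0],[0.15,[0.0053,-0.059,-0.0208],0],[0.15,[0.0084,-0.0718,-0.0285],0]])

```text
time: 19.1
tool_pos: [462.9, 58.1, 289.5]
tcp_rot: [178.9, 1.1, 174.2]
ft_force: [-0.7, 6.1, 5.6]
finger_gap: 22.0
```

```bash
python3 arc.py; python3 - <<'E'
from h import *
p=optics.snapshot("scene");cv2.imwrite("pics/scene17.png",cv2.resize(p["color"][100:320,200:460],None,fx=2.7,fy=2.7))
E
```

```text
19.1 [462.92118616  58.13753068 289.49018569] [178.94806287   1.07211922 174.18130548] [-0.66472947  6.05336369  5.63760588] 22.045231698330404
[-70.04547122  -8.44193808 179.80179406] r 151.93375415755335 a 0.9083879962430385
0.8 [0.0035, -0.0133, -0.0092]
0.7 [0.0079, -0.0242, -0.0188]
0.6 [0.0129, -0.034, -0.0294]
0.5 [0.0185, -0.0427, -0.0406]
0.4 [0.0246, -0.05, -0.0525]
0.3 [0.0311, -0.056, -0.0649]
0.2 [0.038, -0.0606, -0.0777]
0.1 [0.0453, -0.0637, -0.0907]
0.0 [0.0528, -0.0652, -0.1039]
-0.02 [0.0543, -0.0654, -0.1066]
```

View pics/scene17.png

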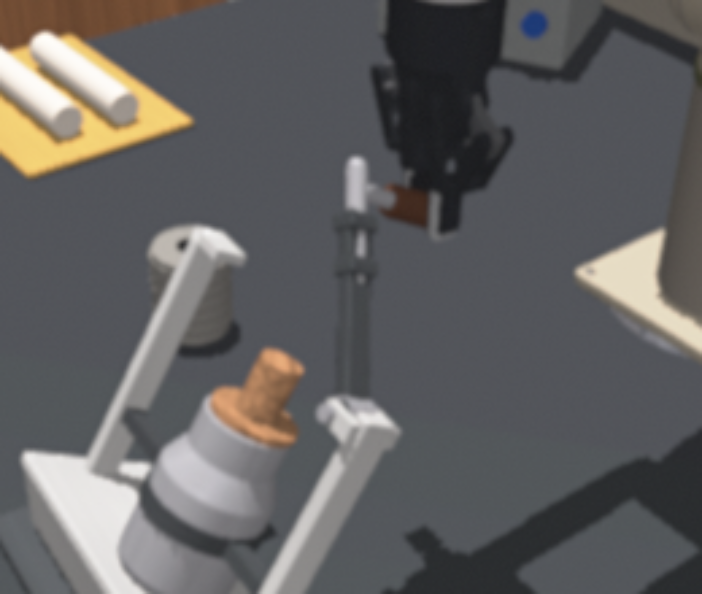

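Request:
apply_moves(series=[[0.15,[0.0035,-0.0133,-0.0092],0],[0.15,[0.0079,-0.024,-0.0188],0],[0.15,[0.0129,-0.0335,-0.0294],0],[0.15,[0.0185,-0.042,-0.0406],0],[0.15,[0.0246,-0.049,-0.0525],0]])

```text
time: 19.77
tool_pos: [488.2, 9.0, 236.5]
tcp_rot: [178.8, 1.1, 174.2]
ft_force: [-1.6, 7.3, 7.5]
finger_gap: 22.4
```

```bash
python3 arc.py; python3 - <<'E'
from h import *
p=optics.snapshot("scene");cv2.imwrite("pics/scene18.png",cv2.resize(p["color"][100:320,200:460],None,fx=2.7,fy=2.7))
E
```

```text
19.775 [488.24270365   9.03985081 236.48767128] [178.8457156    1.12508102 174.19623859] [-1.57921734  7.27909527  7.47044798] 22.369810931945366
[-70.08243264 -54.46312322 118.62110182] r 151.28250499149618 a 0.39791193186899426
0.3 [0.0058, -0.0069, -0.0119]
0.2 [0.0127, -0.0115, -0.0247]
0.1 [0.0199, -0.0146, -0.0377]
0.0 [0.0274, -0.0161, -0.0509]
-0.02 [0.0289, -0.0163, -0.0536]
```

View pics/scene18.png

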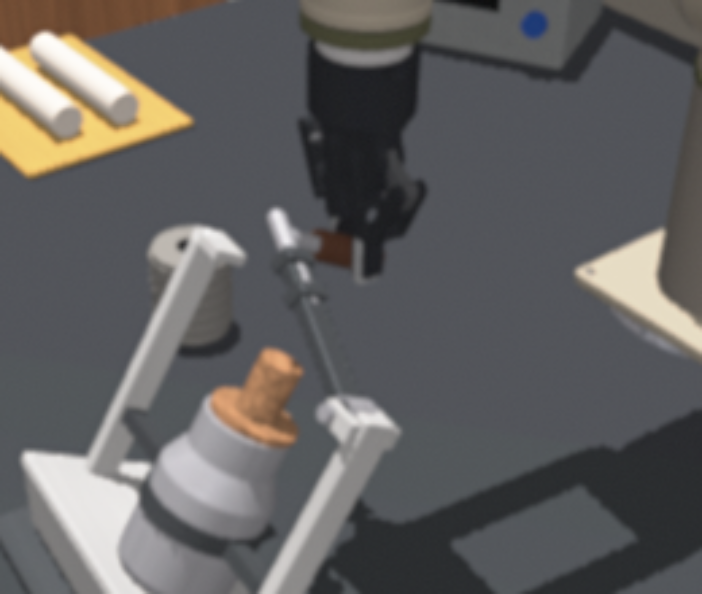

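Request:
apply_moves(series=[[0.15,[0.0058,-0.0064,-0.0119],0],[0.15,[0.0127,-0.0107,-0.0247],0],[0.15,[0.017,-0.0125,-0.0325],0],[0.15,[0.0205,-0.0135,-0.039],0],[0.15,[0.0205,-0.0135,-0.039],0]])

```text
time: 20.45
tool_pos: [509.8, -4.8, 196.7]
tcp_rot: [178.8, 1.2, 174.2]
ft_force: [-0.5, 1.3, 5.8]
finger_gap: 22.1
```

```bash
python3 arc.py; python3 - <<'E'
from h import *
p=optics.snapshot("scene");cv2.imwrite("pics/scene19.png",cv2.resize(p["color"][150:310,220:420],None,fx=3.7,fy=3.7))
p=optics.snapshot("wrist");cv2.imwrite("pics/wrist19.png",p["color"])
E
```

```text
20.45 [509.7685839   -4.81811539 196.6755491 ] [178.82212311   1.19692953 174.17607316] [-0.50728688  1.29472497  5.77269935] 22.14419541202147
[-70.14171687 -65.87425867  72.68425068] r 151.40651289093222 a 0.08387443026277383
0.0 [0.0059, -0.0023, -0.0111]
-0.02 [0.0074, -0.0024, -0.0138]
```

View pics/scene19.png

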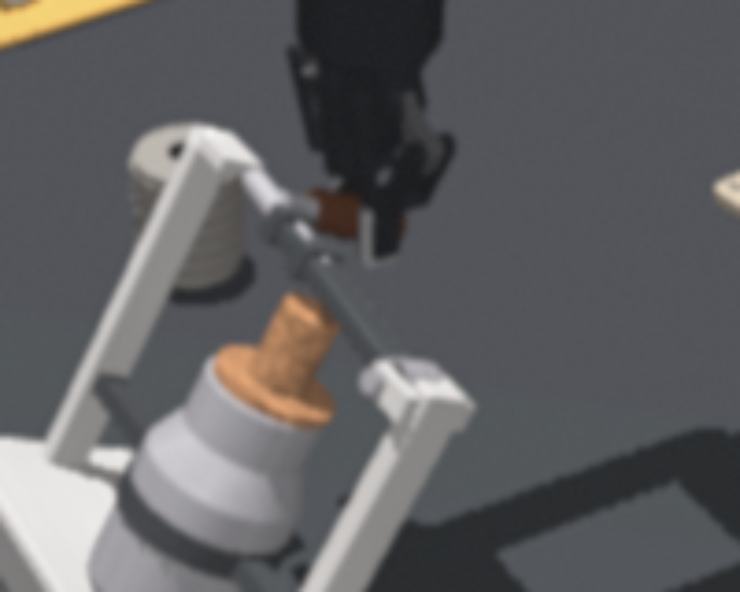

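View pics/wrist19.png

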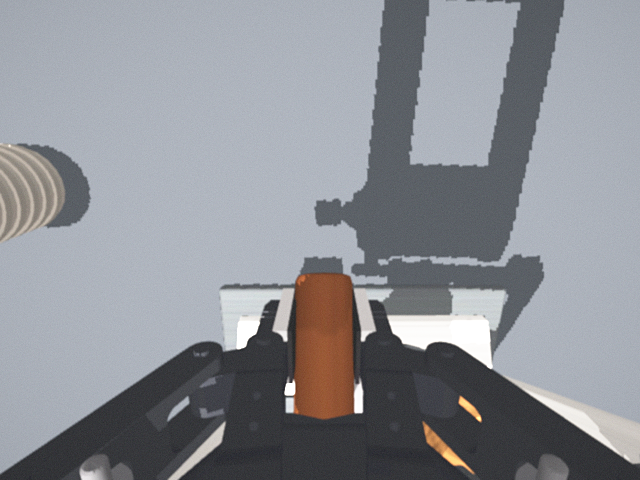

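Request:
apply_moves(series=[[0.15,[0.002,-0.0005,-0.004],0],[0.15,[0.004,-0.001,-0.008],0],[0.15,[0.006,-0.0013,-0.0115],0],[0.15,[0.0072,-0.0013,-0.0136],0],[0.15,[0.0072,-0.0013,-0.0136],0]])

```text
time: 21.18
tool_pos: [517.0, -6.1, 184.1]
tcp_rot: [178.8, 1.2, 174.2]
ft_force: [-3.6, -0.0, 7.8]
finger_gap: 22.1
```

```bash
python3 arc.py; python3 - <<'E'
from h import *
R=frame(-.11);rim=np.array([613.5,50,168.8])
p=optics.snapshot("scene");im=p["color"].copy()
for a,c in ((0,(0,255,0)),(.035,(0,0,255))):
    d=np.array([0,-np.cos(a),np.sin(a)]);L=[rim+R@(np.array([0,85,60])+k*d) for k in (0,172)]
    cv2.polylines(im,[proj(p,L).round().astype(np.int32)],False,c,1)
cv2.imwrite("pics/scene20.png",cv2.resize(p["color"][150:310,220:420],None,fx=3.7,fy=3.7,interpolation=cv2.INTER_CUBIC))
cv2.imwrite("pics/scene20b.png",cv2.resize(im[150:310,220:420],None,fx=3.7,fy=3.7,interpolation=cv2.INTER_CUBIC))
E
```

```text
21.175 [517.02362434  -6.1376598  184.08819639] [178.82265725   1.2335115  174.17426214] [-3.59514879 -0.01278488  7.81571652] 22.088341193630765
[-70.0648679  -66.38938188  58.10525895] r 151.40123839990352 a -0.01251502652980616
0.0 [-0.0014, -0.001, 0.0015]
-0.02 [0.0002, -0.0011, -0.0012]
```

View pics/scene20.png

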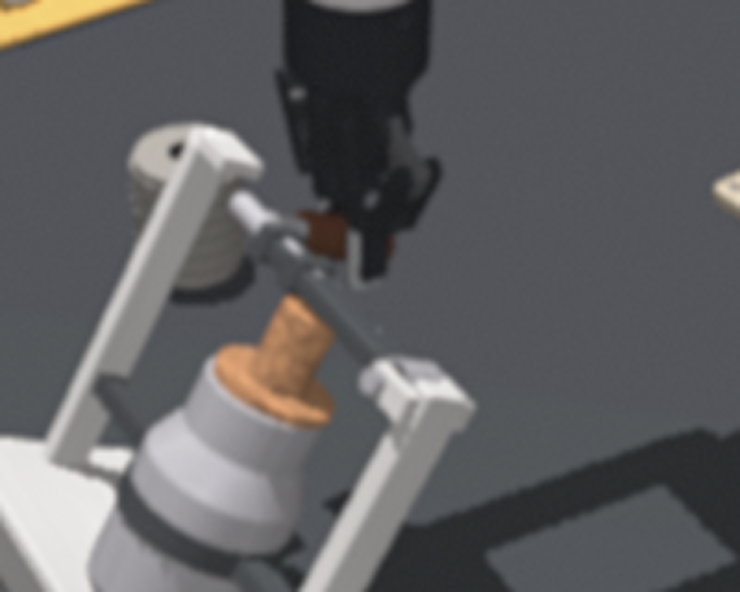

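View pics/scene20b.png

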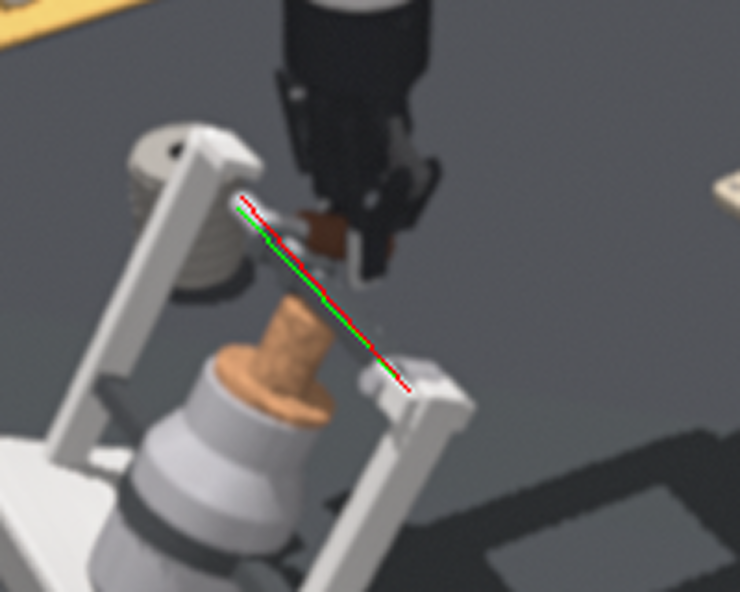

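Request:
apply_moves(series=[[0.15,[0.0006,0,-0.001],0],[0.15,[0.0012,0,-0.0022],0],[0.15,[0.0008,-0.004,-0.0022],0],[0.15,[0.0004,-0.008,-0.0022],0],[0.15,[0.0,-0.012,-0.0022],0]])

```text
time: 21.85
tool_pos: [516.8, -17.3, 182.7]
tcp_rot: [178.7, 1.2, 174.2]
ft_force: [-4.3, 3.4, 7.9]
finger_gap: 23.0
```

```bash
python3 arc.py; python3 - <<'E'
from h import *
p=optics.snapshot("scene")
cv2.imwrite("pics/scene21.png",cv2.resize(p["color"][150:310,220:420],None,fx=3.7,fy=3.7,interpolation=cv2.INTER_CUBIC))
E
```

```text
21.85 [516.75409567 -17.26636108 182.6893557 ] [178.72136398   1.21435381 174.20934587] [-4.27030304  3.35389174  7.89259258] 23.00446706753889
[-69.93828166 -77.48041077  56.41693225] r 162.51991342228325 a -0.02204873239804997
0.0 [-0.0011, 0.0102, 0.0029]
-0.02 [0.0004, 0.01, 0.0002]
```

View pics/scene21.png

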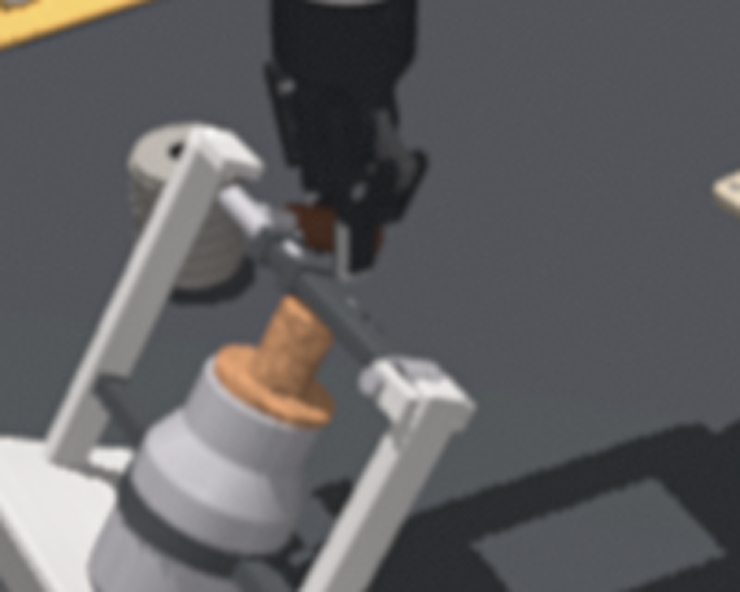

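Request:
apply_moves(series=[[0.15,[-0.0004,-0.004,-0.0003],0],[0.15,[-0.0009,-0.008,-0.0003],0],[0.15,[-0.0013,-0.012,-0.0003],0],[0.15,[-0.0016,-0.015,-0.0003],0],[0.15,[-0.0018,-0.017,-0.0003],0]])

```text
time: 22.52
tool_pos: [515.0, -32.1, 183.1]
tcp_rot: [178.5, 1.2, 174.3]
ft_force: [-1.7, 18.1, 6.5]
finger_gap: 22.5
```

```bash
python3 arc.py; python3 - <<'E'
from h import *
p=optics.snapshot("scene")
cv2.imwrite("pics/scene22.png",cv2.resize(p["color"][150:310,220:420],None,fx=3.7,fy=3.7,interpolation=cv2.INTER_CUBIC))
cv2.imwrite("pics/wrist22.png",optics.snapshot("wrist")["color"])
E
```

```text
22.525 [515.02975377 -32.1202282  183.06148329] [178.45099656   1.22314063 174.25745513] [-1.72867549 18.10316836  6.53022321] 22.517817224941883
[-69.82434726 -92.4337979   56.78084812] r 177.4629977615556 a -0.018140843418907017
0.0 [0.0006, 0.025, 0.0025]
-0.02 [0.0022, 0.0249, -0.0001]
```

View pics/scene22.png

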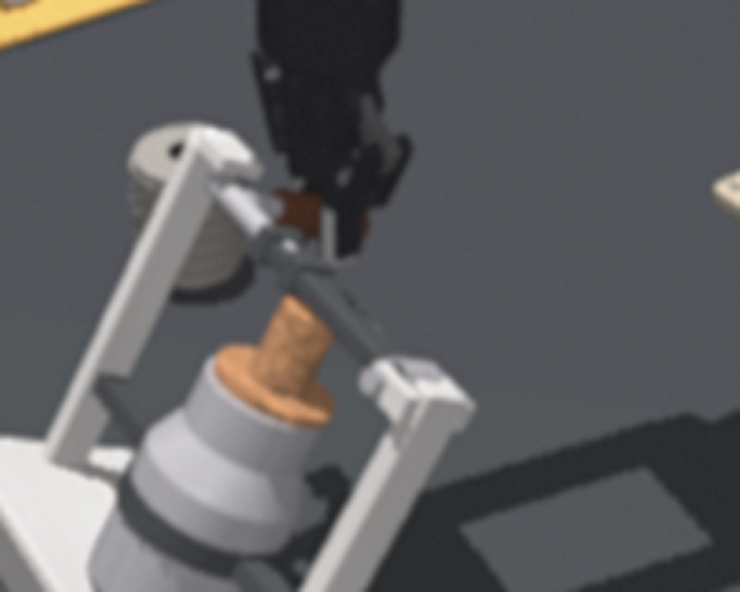

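View pics/wrist22.png

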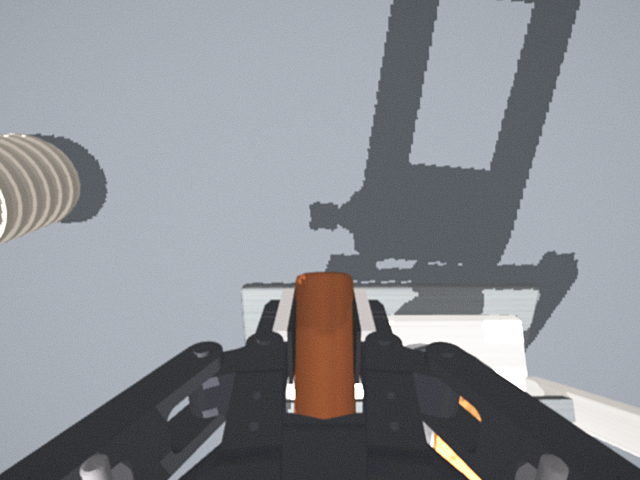

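Request:
apply_moves(series=[[0.15,[0,0.001,0.0],0],[0.15,[-0.001,0.001,0.003],0],[0.15,[-0.002,0.001,0.006],0],[0.15,[-0.003,0.001,0.008],0],[0.15,[-0.003,0.001,0.008],0]])

```text
time: 23.25
tool_pos: [511.8, -30.4, 188.5]
tcp_rot: [178.4, 1.2, 174.3]
ft_force: [10.5, 1.9, -18.1]
finger_gap: 22.5
```

```bash
python3 arc.py
```

```text
23.25 [511.84310986 -30.43635358 188.45621751] [178.38264034   1.16291009 174.29527972] [ 10.5411427    1.93582918 -18.11197647] 22.54797810883333
[-70.03010259 -91.10992481  63.12894352] r 176.13771857172213 a 0.017765122282972116
0.0 [0.0038, 0.0233, -0.0029]
-0.02 [0.0053, 0.0232, -0.0055]
```

Request:
apply_moves(series=[[0.15,[0.0008,0,-0.002],0],[0.3,[0.0008,0,-0.002],0],[0.6,[0.0008,0,-0.002],0],[0.6,[0.0008,0,-0.002],0],[0.6,[-0.001,0,0.006],0]])

```text
time: 23.88
tool_pos: [510.4, -30.4, 194.1]
tcp_rot: [178.4, 1.1, 174.3]
ft_force: [-0.6, 0.2, 0.1]
finger_gap: 51.2
```

Request:
apply_moves(series=[[0.6,[-0.005,0,0.02],0],[0.6,[-0.03,0,0.06],0],[0.6,[-0.07,0,0.11],0],[0.6,[-0.1,0,0.15],0],[0.6,[-0.1,0,0.15],0]])

```text
time: 24.5
tool_pos: [410.7, -30.8, 349.7]
tcp_rot: [178.5, 1.6, 174.3]
ft_force: [0.9, 0.3, -0.8]
finger_gap: 50.9
```

```bash
python3 - <<'E'
from h import *
s=sense();print(s["time"],s["tool_pos"],s["ft_force"])
R=frame(-.11);rim=np.array([613.5,50,168.8])
p=optics.snapshot("scene");cv2.imwrite("pics/scene23f.png",p["color"])
im=draw(p,rim,-.11,rim-30*R[:,2],R[:,2])
cv2.imwrite("pics/scene23.png",cv2.resize(im[150:310,220:420],None,fx=3.7,fy=3.7,interpolation=cv2.INTER_CUBIC))
t=optics.snapshot("top");cv2.imwrite("pics/top23.png",t["color"])
for n,q in (("scene",p),("top",t)):
    for k in ("heater_core","canister","stopper"): print(n,k,[(round(d["p"],2),world(q,d["xyz"]).round()) for d in spotter.search_frame(q,k)[:1]])
cv2.imwrite("pics/wrist23.png",optics.snapshot("wrist")["color"])
E
```

```text
24.5 [410.67304348 -30.76362173 349.67495033] [ 0.94055439  0.27408719 -0.80094907]
scene heater_core [(0.98, array([ 475., -241.,   58.]))]
scene canister [(0.89, array([701., 404., 162.]))]
scene stopper [(0.79, array([613.,  66., 190.]))]
top heater_core [(0.82, array([ 460., -256.,   90.]))]
top canister [(0.71, array([675., 379., 161.]))]
top stopper [(0.89, array([619.,  46., 182.]))]
```

View pics/scene23.png

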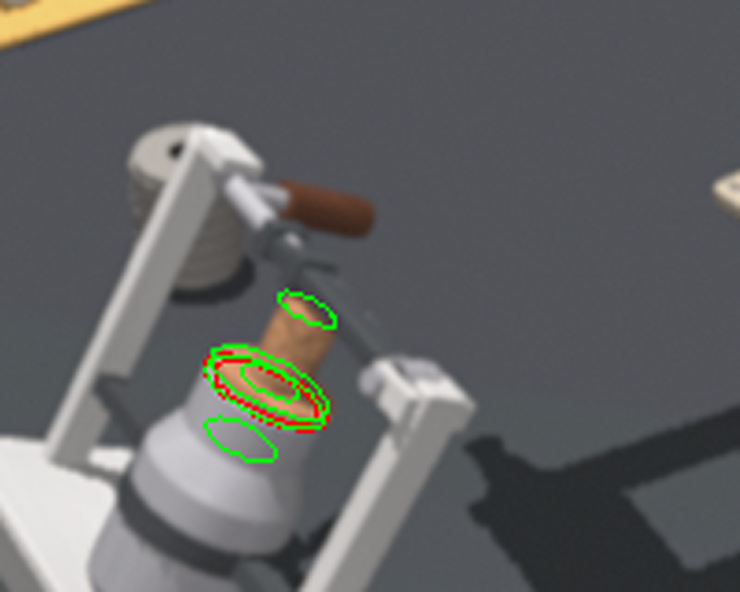

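View pics/top23.png

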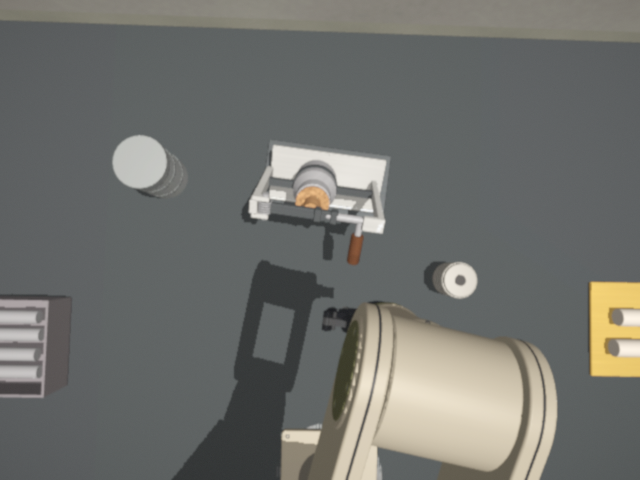

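View pics/wrist23.png

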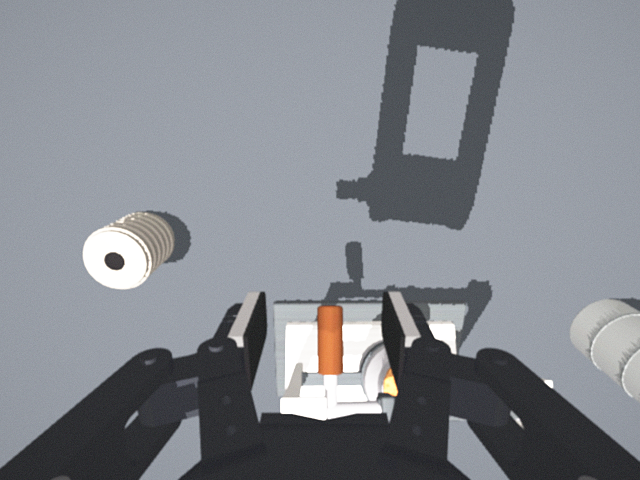

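```bash
python3 -c "
from h import *
print(hand_in())"
```

```text
the job is handed in; nothing more can be done
None
```

The stopper is seated in the flask neck, and the hold-down bar is latched over it by the bolt alone. I handed in at about 24.6 s of the 61 s allowed; the hand-in gives no verdict.

- **Stopper:** I lowered the narrow end into the leaning neck, then tilted it in the jaws and pressed it until the flange met the rim. The reaction was about 47 N, along the neck axis. Its picture still matches the fully home pose.
- **Bar and bolt:** I swung the bar down by the bolt grip and held it just below its closed position. The bolt slid in until it hit its end stop at about 27 to 28 mm.
- **Latch check:** Before letting go I raised the grip a few millimetres, and it resisted with about 20 N, so the bolt is under the lip. After release the bar stayed down, with the arm well clear and no force on the tool.
- **Canister and heater core:** Before and after positions agree within about 3 mm for each camera. The scene and top cameras differ by about 20 to 40 mm on where these two stand, as they did from the start. That looks like a constant bias in the detector.

No check failed.

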